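# Press out the sugar tin and fill the sugar pot

### The job

Empty the tin of sugar lumps into the sugar pot: set the loaded tin on the press-out stand, lift the handle fully so that the loose base is pushed up through the ring, then take the base from above by its oak block and tip the lumps off its open end into the pot. Put the spilled lumps, and any that miss, in the pot too, then tidy up: the empty base and the ring both lying flat, right way up, well on the oak board (side by side, or base in ring), and the stand's handle pushed fully down. Leave the pot standing and the cup, pitcher, tamper and clip where they are.

Things in the scene. Friction and masses are not known exactly. Their poses are not given: they have to be found in the camera images.
- frame: the ring of a loose-bottomed oblong tin, bare aluminium: a rectangle open at top and bottom, outside 122 mm (its x) by 66 mm (its y) and 34 mm high, walls 3 mm; a lip 5 mm wide and 3 mm thick runs round inside at the bottom and carries the loose base. Origin at the centre of its underside, z up. Weighs about 160 g. It starts standing on the oak board and holds the base and the sugar lumps; it can be gripped from outside across its 66 mm width from above, at mid length
- base: the loose base of the tin: a polished, slippery steel plate 113 x 57 x 4 mm that lies on the lip inside the ring with 1.7 mm play all round, about 140 g. Origin at the centre of its underside, z up; x along its length. A pale oak grip block stands at its +x end; along the rest of both long sides run lips that stand 8 mm above the plate; the -x end is open, so lumps can slide off there
- base_grip (a point): centre of the oak grip block on the base: the block is 18 mm (base x) by 44 mm (base y) and stands 24 mm above the plate; this point is 12 mm above the plate's upper face and 47 mm from the base's centre towards +x. Inside the tin it cannot be reached; once the base is up it is gripped across the 44 mm
- base_mouth (a point): middle of the open end of the base (its -x end), on the plate's upper face, 56 mm from the base's centre
- stand: the press-out stand, fixed: a grey plastic deck 150 mm (its x) by 94 mm (its y) whose top is 85 mm above the island's top, on four legs; origin at the middle of the foot, z up. Four corner guides, 8 mm high, mark a place 130 x 74 mm centred over the origin where the tin sits, its length along the stand's x (either way round). An opening in the deck shows the lifting platform, 86 x 40 mm, which passes through the tin's open bottom
- lift (a joint): height in m of the lifting platform: 0 is down (its top 2 mm below the deck's top), 0.050 is fully up (48 mm above the deck). Moving it takes about 11 N upward when empty, 13 N when loaded, and 6 N downward; it stays where it is left
- lift_grip (a point): centre of the black handle block of the lift, 20 x 20 mm and 28 mm high with free sides, beside the stand at its -y side, 113 mm from the stand's middle; the handle is rigidly joined to the platform and moves straight up and down with it (64 mm above the island's top when down, 114 mm when up)
- pot: white ceramic sugar pot, round and open, loose, 0.6 kg: 120 mm across and 66 mm high at the rim, wall 5 mm, inner floor 6 mm up and 80 mm across, mouth 110 mm across. Origin at the centre of its underside, z up
- board: fixed oak board, 180 mm (its x) by 250 mm (its y), 14 mm thick; origin at the centre of its underside, z up
- lump0: a rough brown sugar lump, a block 22 x 20 x 18 mm, 13 g; origin at the centre of its 22 x 20 underside, z up through its 18 mm height; starts in the tin, lying on the base (two to five of these are there, the rest are absent)
- lump1: a rough brown sugar lump, a block 22 x 20 x 18 mm, 13 g; origin at the centre of its 22 x 20 underside, z up through its 18 mm height; starts in the tin, lying on the base (two to five of these are there, the rest are absent)
- lump2: a rough brown sugar lump, a block 22 x 20 x 18 mm, 13 g; origin at the centre of its 22 x 20 underside, z up through its 18 mm height; starts in the tin, lying on the base (two to five of these are there, the rest are absent)
- lump3: a rough brown sugar lump, a block 22 x 20 x 18 mm, 13 g; origin at the centre of its 22 x 20 underside, z up through its 18 mm height; starts in the tin, lying on the base (two to five of these are there, the rest are absent)
- lump4: a rough brown sugar lump, a block 22 x 20 x 18 mm, 13 g; origin at the centre of its 22 x 20 underside, z up through its 18 mm height; starts in the tin, lying on the base (two to five of these are there, the rest are absent)
- stray0: a rough brown sugar lump, a block 22 x 20 x 18 mm, 13 g; origin at the centre of its 22 x 20 underside, z up through its 18 mm height; starts spilled on the island's steel top (one to three of these are there, the rest are absent)
- stray1: a rough brown sugar lump, a block 22 x 20 x 18 mm, 13 g; origin at the centre of its 22 x 20 underside, z up through its 18 mm height; starts spilled on the island's steel top (one to three of these are there, the rest are absent)
- stray2: a rough brown sugar lump, a block 22 x 20 x 18 mm, 13 g; origin at the centre of its 22 x 20 underside, z up through its 18 mm height; starts spilled on the island's steel top (one to three of these are there, the rest are absent)
- cup: black glass espresso cup, 68 mm across, 58 mm high, a bystander; origin at the centre of its underside
- pitcher: steel milk pitcher, 84 mm across with a handle, 100 mm high, a bystander; origin at the centre of its underside
- tamper: pale oak tamper, 58 mm across, 92 mm high, a bystander; origin at the centre of its underside
- clip: red plastic bag clip, 80 mm long, 16 mm high, a bystander; origin at the centre of its underside

How it is judged (in metres and radians):
On the way, in this order (a step that is already met when the one before it is completed fails the run):
1. the loaded tin (ring with its base in it) sits between the corner guides of the press-out stand (x of frame in the frame of stand between -0.007 and 0.007 m and y of frame in the frame of stand between -0.007 and 0.007 m and z of frame in the frame of stand below 0.089 m and angle between frame's own z axis and vertical below 0.06 rad and distance between base and frame below 0.012 m), for 0.2 s.
2. the lift is up and has pushed the base clear up through the ring, which stays on the stand; nobody touches the base yet (x of frame in the frame of stand between -0.007 and 0.007 m and y of frame in the frame of stand between -0.007 and 0.007 m and z of frame in the frame of stand below 0.089 m and angle between frame's own z axis and vertical below 0.06 rad and value of joint lift above 0.044 m and z of base in the frame of frame above 0.038 m and angle between base's own z axis and vertical below 0.15 rad and contact force between the fingers and base below 0.2 N), for 0.2 s.
3. the base is tipped over the sugar pot (at least 23 degrees, its open end above the pot) (angle between base's own z axis and vertical above 0.4 rad and horizontal distance between base_mouth and pot below 0.06 m and z of base_mouth in the frame of pot above 0.03 m), for 0.2 s.
At the end, for the whole second after the job is handed in: Every lump present rests in the pot (within 56 mm of its axis, below the rim); ring and base lie flat and still on the board, right way up, centres within 75 mm (x) and 115 mm (y) of its centre (side by side, or base in ring); lift within 6 mm of down; pot upright (horizontal distance between each of lump0, lump1, lump2, lump3, lump4, stray0, stray1, stray2 and pot below 0.056 m and z of lump0 in the frame of pot between 0 and 0.066 m and linear speed of each of lump0, lump1, lump2, lump3, lump4, stray0, stray1, stray2 below 0.03 m/s and z of lump1 in the frame of pot between 0 and 0.066 m and z of lump2 in the frame of pot between 0 and 0.066 m and z of lump3 in the frame of pot between 0 and 0.066 m and z of lump4 in the frame of pot between 0 and 0.066 m and z of stray0 in the frame of pot between 0 and 0.066 m and z of stray1 in the frame of pot between 0 and 0.066 m and z of stray2 in the frame of pot between 0 and 0.066 m and x of frame in the frame of board between -0.075 and 0.075 m and y of frame in the frame of board between -0.115 and 0.115 m and z of frame in the frame of board between 0.008 and 0.022 m and angle between each of frame, base, pot's own z axis and vertical below 0.1 rad and linear speed of each of frame, base, pot below 0.02 m/s and x of base in the frame of board between -0.075 and 0.075 m and y of base in the frame of board between -0.115 and 0.115 m and z of base in the frame of board between 0.008 and 0.022 m and value of joint lift below 0.006 m); the robot touches nothing.
It fails at once if the cup is pushed out of its place (more than 30 mm) (distance of cup from where it was at the start of the episode above 0.03 m).
It fails at once if the pitcher is pushed out of its place (more than 30 mm) (distance of pitcher from where it was at the start of the episode above 0.03 m).
It fails at once if the tamper is pushed out of its place (more than 30 mm) (distance of tamper from where it was at the start of the episode above 0.03 m).
It fails at once if the clip is pushed out of its place (more than 30 mm) (distance of clip from where it was at the start of the episode above 0.03 m).
It fails at once if the sugar pot is tipped (more than 30 degrees) (angle between pot's own z axis and vertical above 0.52 rad).
Of lump0, lump1, lump2, lump3, lump4 only 2 to 5 are there at a start; the rules pass over those that are not, and their reading is None.
Of stray0, stray1, stray2 only 1 to 3 are there at a start; the rules pass over those that are not, and their reading is None.
At some moment in a run one of stray0, stray1, stray2 may be knocked a few centimetres aside while the robot is not near it.
It also fails if it takes over 210 s, if anything falls off the work surface, if the arm or the gripper's body presses on something with over 40 N, if the wrist force passes 120 N, or if a joint passes its speed limit or range.

### The arm

A 6-joint arm with a two-finger parallel gripper is mounted at the origin on the work surface. World frame = base frame: x ahead of the robot, y to its left, z up, the work surface at z = 0. Lengths are in mm, angles in rad, forces in N, time in s.
With the tool pointing down it reaches from about 350 to 925 mm from the base axis. Payload 6.4 kg.
Tool frame: the origin (TCP) lies midway between the tips of the shut fingers; the grasp point (between the pads) lies 19 mm behind it; z points along the fingers, y is the direction in which the jaws open and shut (so a half turn about z gives the same grasp; the last joint's range is limited). The gripper opens to 85 mm and grips with 20 to 120 N. Pads are 22 mm wide; open, the fingers measure 114 mm over their backs; the gripper's body (76 mm by 85 mm) begins 54 mm behind the grasp point. The pads swing forward as they close: fully open they stand 13 mm farther back than shut.
Start: joints at [1.032, 0.245, 1.558, -0, 1.339, -0.174], TCP at [231.893, 607.239, 231.29] pointing down, gripper open.
Joint ranges: [-3.13, 3.13], [-1.02, 2.26], [0.13, 2.54], [-0.95, 4.09], [0.21, 2.88], [-2.74, 2.74]. Speed limits (rad/s): [2.57, 2.57, 3.14, 3.14, 3.14, 3.14].

### API

Orientations are given as a unit quaternion [x, y, z, w].
In Python, from station import env gives the robot as it stands.
- The arm moves only by the tool step_arm, never from a script. Its argument "targets" is one flat list of numbers, 7 for each row, row after row: the opening, from -1 (shut) to 1 (fully open), then the shift along the world's x, y, z in m, then the turn, a rotation vector about the world's x, y, z in degrees. A call has 1 to 12 rows; each row is the pose to reach, as a shift and turn from the pose commanded when the call began; what a row does not reach only later rows make up. A row lasts 1/12 s, in which the tool goes at most 41.7 mm and 7.16 degrees, less where a joint would pass 70% of its speed; a pose out of reach is approached as far as the arm can. A call with a gripper value outside its range is refused whole. The fingers move at their own pace and stop on an object; "squeeze" is the grip in N (left out, the last holds). Time passes only in rows, so rows that repeat a pose let the fingers close. It gives the time, the measured TCP pose, the force and the opening at its end, in the units of the state.
- env.state(): the state, without advancing time (a new reading comes with each control period).
- env.camera(name): name is "side" or "top" or "wrist"; returns the picture (400x640x3 uint8, blue, green, red); there is no depth.
- env.calibration(name): a dict with "camera_matrix" (3x3 intrinsics, pixels), "rvec" (rotation vector, rad) and "tvec" (3), from world to camera coordinates, as OpenCV has them; the wrist camera has in their place "hand_eye" (4x4, takes a point from camera to tool coordinates, whose origin is the TCP and whose axes are the flange's). Camera axes: x right, y down, z forward; pixel columns grow to the right and rows downward; lengths in mm; the calibration is good to about 2 mm. A picture is of the moment at which its call begins: read the wrist's pose just before it. calibration takes no time and is no camera call.
- env.sign_off(): hands the job in, once; it reports no verdict.
The state is a dict: "clock": time; "q": joint angles; "qd": joint speeds; "joint_torque": joint torques, N m; "eef_pos": TCP position; "tcp_rot": TCP orientation; "force": force on the tool from outside, world axes, zero at the start; "moment": the same for the moment, N m; "grip_width": opening from 0.0 (shut) to 1.0 (fully open).
Only numpy, scipy, OpenCV 4.12 (cv2) and the standard library are available. Lean on these libraries where they do the work, as an engineer would, in place of code of your own. Each camera call takes 0.05 s, during which the arm holds its last target.

## Working session

There is one attempt and no reset: what is moved stays moved. The work goes in short steps, Python scripts to look and compute and a tool call to move; the robot and the scene stay as the last step left them, time stands still between calls to the robot, and variables do not carry over. Pictures are saved under pics/ and viewed, and the job is handed in when it is done.

Besides the shell and the picture viewer there is one more tool, called as name(argument=value, ...) on one line, values as JSON. step_arm: Moves the arm, as the interface text tells. Its arguments: {"type":"object","properties":{"targets":{"type":"array","items":{"type":"number"}},"squeeze":{"type":"number"}},"required":["targets"]}

```bash
ls; mkdir -p pics; python3 - <<'E'
from station import env
import cv2
for n in ["side","top","wrist"]:
    im=env.camera(n); cv2.imwrite(f"pics/{n}0.png",im); 
    print(n,env.calibration(n))
print(env.state())
E
```

```text
pics
side {'camera_matrix': array([[431.79667749,   0.        , 315.29937743],
       [  0.        , 431.79667749, 203.57568081],
       [  0.        ,   0.        ,   1.        ]]), 'rvec': array([ 2.06613752, -0.5252637 ,  0.29316032]), 'tvec': array([-556.48002355,  175.91131329,  732.12806516])}
top {'camera_matrix': array([[446.45880742,   0.        , 313.5096858 ],
       [  0.        , 446.45880742, 205.02460631],
       [  0.        ,   0.        ,   1.        ]]), 'rvec': array([ 2.13899997, -2.13350233,  0.22215769]), 'tvec': array([ -36.65104352,  595.31384079, 1050.76983758])}
wrist {'camera_matrix': array([[330.39263674,   0.        , 318.55438069],
       [  0.        , 330.39263674, 200.08684535],
       [  0.        ,   0.        ,   1.        ]]), 'hand_eye': array([[-8.10669000e-04, -9.53799547e-01, -3.00442618e-01,
         7.71001079e+01],
       [ 9.99999142e-01, -4.64129356e-04, -1.22479939e-03,
        -7.27967250e-01],
       [ 1.02876886e-03, -3.00443353e-01,  9.53799105e-01,
        -1.42964082e+02],
       [ 0.00000000e+00,  0.00000000e+00,  0.00000000e+00,
         1.00000000e+00]])}
{'clock': 0.15, 'q': array([ 1.03188788e+00,  2.45669735e-01,  1.55874666e+00, -2.15074820e-05,
        1.33869739e+00, -1.74099903e-01]), 'qd': array([-0.00107311, -0.00421037, -0.00449604,  0.00061771,  0.00292251,
       -0.00223658]), 'joint_torque': array([-1.08071661e-04, -4.29985821e+01, -3.26552367e+01, -1.52740799e-04,
        3.51433249e-03,  3.25996893e-05]), 'eef_pos': array([231.67470233, 606.84784157, 230.41636453]), 'tcp_rot': array([ 1.81391991e-01,  9.83410579e-01, -7.16397068e-04, -2.55632862e-04]), 'force': array([-0.0414237 ,  0.75371503,  0.70716495]), 'moment': array([ 0.03801888,  0.00770213, -0.00473376]), 'grip_width': 1.0000348037353395}
```

View pics/top0.png

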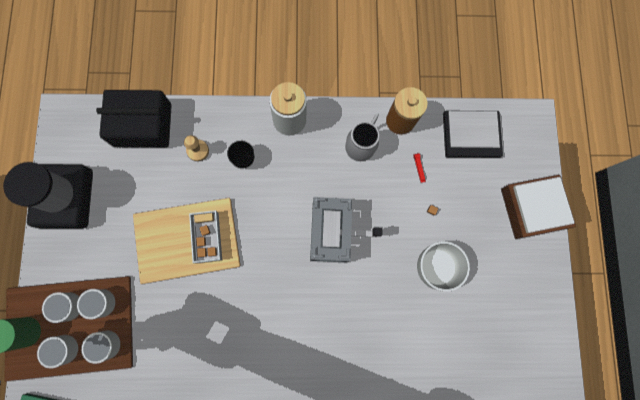

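View pics/side0.png

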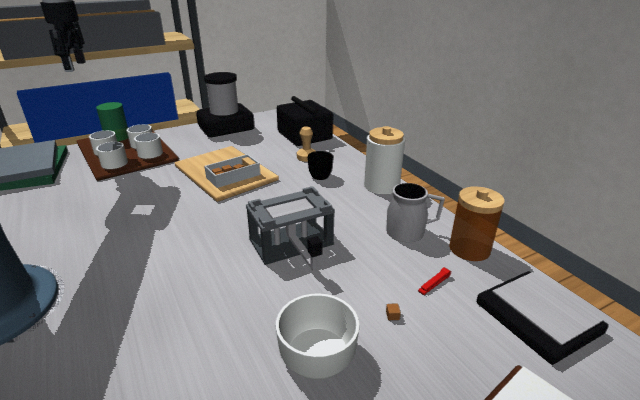

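View pics/wrist0.png

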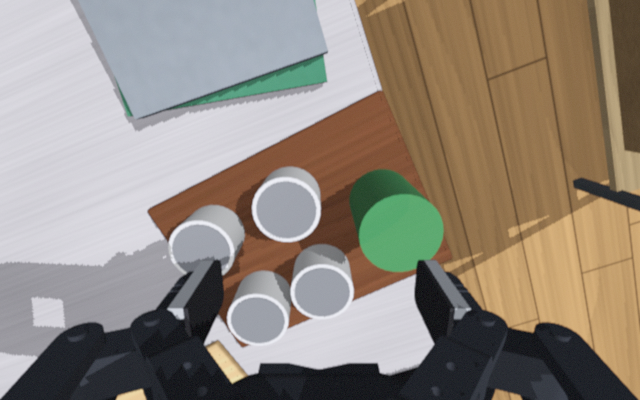

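Top view: tin on board at about (205,236), with the oak block at its upper end (205,217). Stand is at (333,230) and its handle at (378,232). Pot at (444,266), one stray at (433,210), clip at (420,168), cup at (240,153), tamper at (197,150), pitcher at (363,140).

```bash
cat > h.py <<'E'
import numpy as np, cv2
from scipy.spatial.transform import Rotation as R
from station import env
def cam(n,st=None):
    c=env.calibration(n); K=c['camera_matrix']
    if n=='wrist':
        st=st or env.state()
        T=np.eye(4);T[:3,:3]=R.from_quat(st['tcp_rot']).as_matrix();T[:3,3]=st['eef_pos']
        C=T@c['hand_eye']; Rm=C[:3,:3].T; t=-Rm@C[:3,3]
    else:
        Rm=cv2.Rodrigues(c['rvec'])[0]; t=np.array(c['tvec']).ravel()
    return K,Rm,t
def atz(c,uv,z):
    K,Rm,t=c; o=-Rm.T@t; d=Rm.T@np.linalg.inv(K)@np.array([uv[0],uv[1],1.])
    return o+d*(z-o[2])/d[2]
def proj(c,p):
    K,Rm,t=c; q=K@(Rm@np.asarray(p,float)+t); return q[:2]/q[2]
def tri(obs):
    A=np.zeros((3,3));b=np.zeros(3)
    for c,uv in obs:
        K,Rm,t=c;o=-Rm.T@t;d=Rm.T@np.linalg.inv(K)@np.array([uv[0],uv[1],1.]);d/=np.linalg.norm(d)
        P=np.eye(3)-np.outer(d,d);A+=P;b+=P@o
    p=np.linalg.solve(A,b);return p,[np.linalg.norm(proj(c,p)-np.array(uv)) for c,uv in obs]
def crop(im,x0,y0,x1,y1,s,name):
    cv2.imwrite(name,cv2.resize(im[y0:y1,x0:x1],None,fx=s,fy=s,interpolation=cv2.INTER_CUBIC))
E
python3 - <<'E'
from h import *
c=cam('top')
for n,uv,z in [('tin',(205,236),40),('stand',(333,230),85),('handle',(378,232),78),('pot',(444,266),66),('stray',(433,210),18),('cup',(240,153),58),('pit',(363,140),100),('tam',(192,143),92),('clip',(420,168),16)]: print(n,atz(c,uv,z).round(0))
t=cv2.imread('pics/top0.png');s=cv2.imread('pics/side0.png')
crop(t,120,185,280,295,5,'pics/t_tin.png');crop(t,300,180,460,300,5,'pics/t_stand.png');crop(s,160,130,360,280,4,'pics/s_a.png')
print("cam",-c[1].T@c[2], 'side',-cam('side')[1].T@cam('side')[2])
E
```

```text
tin [519. 232.  40.]
stand [529. -81.  85.]
handle [ 526. -190.   78.]
pot [ 446. -349.   66.]
stray [ 591. -344.   18.]
cup [727. 150.  58.]
pit [ 750. -155.  100.]
tam [741. 262.  92.]
clip [ 703. -315.   16.]
cam [ 393.93457747   -8.76076638 1142.18996548] side [ 235.25031407 -734.88255146  530.31239456]
```

View pics/t_tin.png

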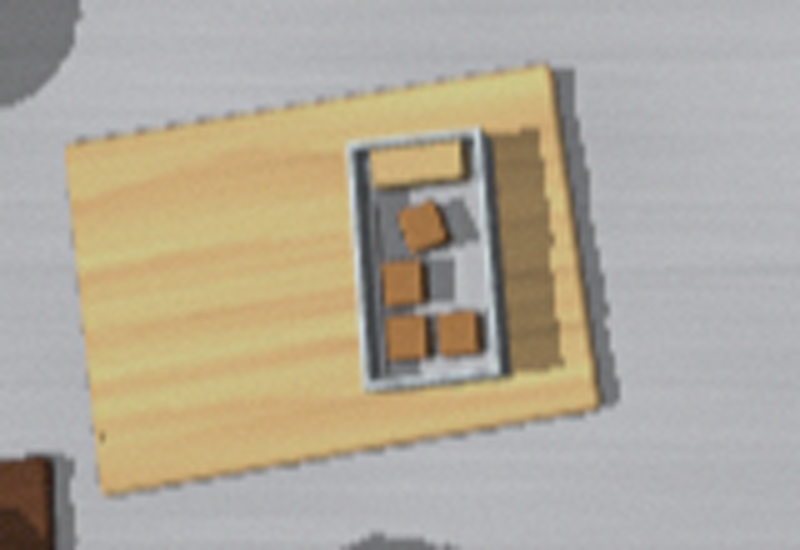

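View pics/t_stand.png

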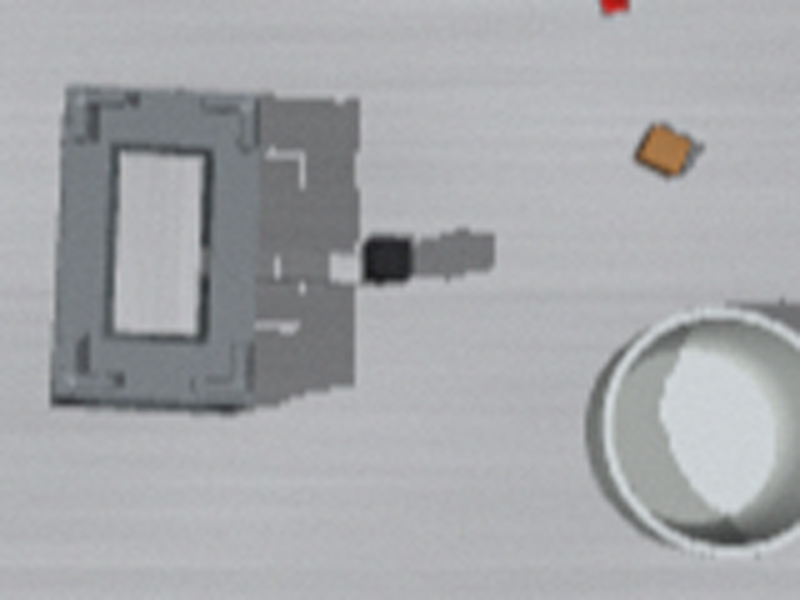

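View pics/s_a.png

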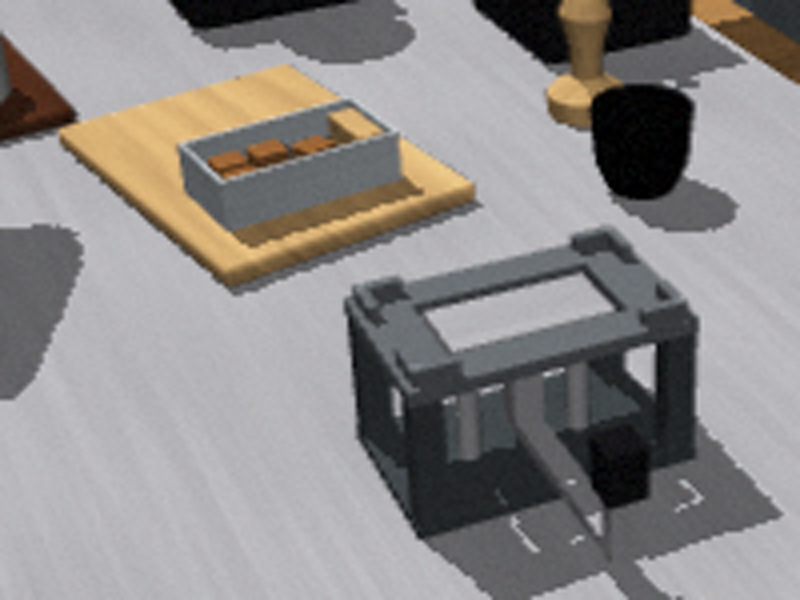

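```bash
python3 - <<'E'
from h import *
c=cam('top');s=cam('side')
T=lambda x,y:(120+x/5,185+y/5)
S=lambda x,y:(160+x/4,130+y/4)
tc=[T(348,144),T(482,129),T(505,375),T(368,390)]  # far-left, far-right, near-right, near-left
sc=[S(347,101),S(400,133),S(229,184),S(180,150)]
ps=[]
for a,b in zip(tc,sc):
    p,e=tri([(c,a),(s,b)]);print(p.round(1),np.round(e,1),atz(c,a,48).round(1),atz(s,b,48).round(1));ps.append(atz(c,a,48))
ps=np.array(ps);print(ps.mean(0),[np.degrees(np.arctan2(*(v)[[1,0]])) for v in (ps[0]-ps[3],ps[1]-ps[2])], np.linalg.norm(ps[0]-ps[3]),np.linalg.norm(ps[0]-ps[1]))
U=lambda x,y:(300+x/5,180+y/5)
tc=[U(70,88),U(262,96),U(247,407),U(52,402)]
sc=[S(575,240),S(694,322),S(408,388),S(350,300)]
ps=[]
for a,b in zip(tc,sc):
    p,e=tri([(c,a),(s,b)]);print(p.round(1),np.round(e,1),atz(c,a,85).round(1),atz(s,b,85).round(1));ps.append(atz(c,a,85))
ps=np.array(ps);print(ps.mean(0),[np.degrees(np.arctan2(*(v)[[1,0]])) for v in (ps[0]-ps[3],ps[1]-ps[2])], np.linalg.norm(ps[0]-ps[3]),np.linalg.norm(ps[0]-ps[1]))
# board corners
for q in [(67,143),(548,65),(598,408),(105,494)]: print(atz(c,T(*q),14).round(0))
print(env.state()['eef_pos'])
E
```

```text
[573.7 271.7  43.6] [0.1 0.1] [573.2 270.5  48. ] [570.5 262.7  48. ]
[582.7 205.   46.3] [0.6 0.6] [581. 205.  48.] [582.9 201.5  48. ]
[463.4 188.5  47. ] [1.4 1.5] [460.  189.1  48. ] [466.3 186.   48. ]
[454.4 255.8  42.8] [0.6 0.6] [452.7 254.8  48. ] [453.5 244.8  48. ]
[516.74355349 229.86575542  48.        ] [np.float64(7.426962187000207), np.float64(7.4931155909986025)] 121.55275027282849 65.95632911254881
[598.9 -32.2  84.7] [4.  4.6] [608.1 -35.6  85. ] [588.1 -32.5  85. ]
[ 604.5 -128.5   82.8] [0.3 0.3] [ 604.7 -128.5   85. ] [ 601.9 -131.4   85. ]
[ 456.6 -119.4   86.5] [0.7 0.9] [ 455.1 -119.1   85. ] [ 459.  -117.6   85. ]
[460.9 -28.2  82.5] [1.6 1.9] [457.2 -27.1  85. ] [463.3 -32.7  85. ]
[531.26879898 -77.58331956  85.        ] [np.float64(-3.2082225777461524), np.float64(-3.6032916683632075)] 151.12175833558481 93.02339127279456
[579. 421.  14.]
[620. 179.  14.]
[446. 148.  14.]
[403. 389.  14.]
[231.67470233 606.84784157 230.41636453]
```

step_arm(targets=[1,0.285,-0.377,0.02,0,0,28.4,1,0.285,-0.377,0.02,0,0,28.4,1,0.285,-0.377,0.02,0,0,28.4,1,0.285,-0.377,0.02,0,0,28.4,1,0.285,-0.377,0.02,0,0,28.4,1,0.285,-0.377,0.02,0,0,28.4,1,0.285,-0.377,0.02,0,0,28.4,1,0.285,-0.377,0.02,0,0,28.4,1,0.285,-0.377,0.02,0,0,28.4,1,0.285,-0.377,0.02,0,0,28.4,1,0.285,-0.377,0.02,0,0,28.4,1,0.285,-0.377,0.02,0,0,28.4])

```text
clock: 1.15
eef_pos: [518.9, 226.8, 251.4]
tcp_rot: [-0.064, 0.998, -0.0, 0.0]
force: [0.2, -0.3, 0.2]
grip_width: 0.998
```

step_arm(targets=[1,0,0,0,0,0,0,1,0,0,0,0,0,0,1,0,0,0,0,0,0])

```text
clock: 1.4
eef_pos: [516.3, 230.7, 250.9]
tcp_rot: [-0.066, 0.998, 0.0, -0.0]
force: [-0.8, -0.4, 0.1]
grip_width: 1.001
```

```bash
python3 - <<'E'
from h import *
st=env.state();np.save('w1.npy',st,allow_pickle=True);cv2.imwrite('pics/w1.png',env.camera('wrist'))
print(st['clock'],st['eef_pos'],st['tcp_rot'],st['q'].round(3),st['qd'].round(3))
E
```

```text
1.4 [516.27918108 230.72229321 250.87660674] [-6.55582348e-02  9.97848611e-01  1.32951628e-04 -4.98925572e-04] [ 0.22   0.032  1.757  0.     1.353 -1.482] [ 0.023 -0.005  0.005 -0.002 -0.001 -0.002]
```

View pics/w1.png

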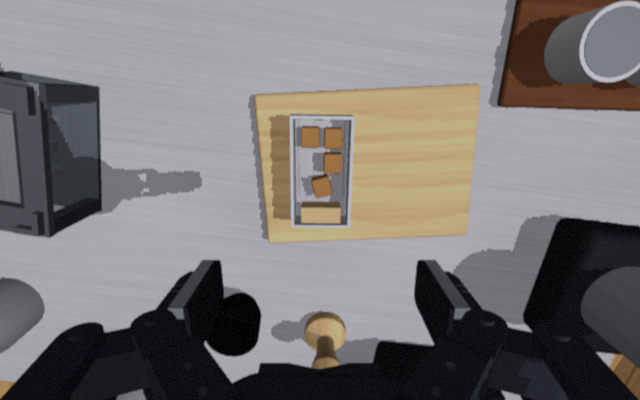

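Wrist view 1: the tin spans (290,115) to (352,228), with the block at (320,213) and 4 lumps. The board runs about (257,85) to (478,242).

```bash
python3 - <<'E'
from h import *
im=cv2.imread('pics/w1.png');crop(im,270,95,370,245,4,'pics/w1c.png')
E
```

```text
(no output)
```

View pics/w1c.png

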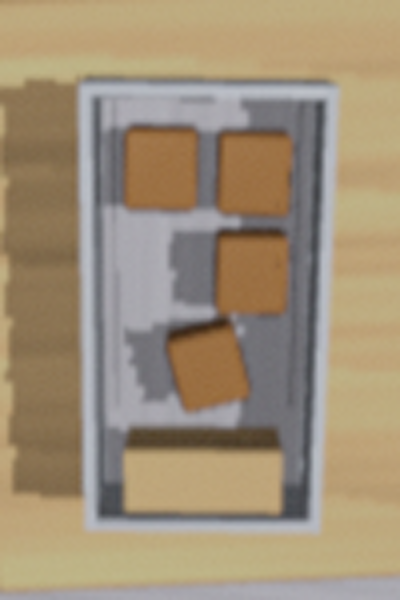

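```bash
python3 - <<'E'
from h import *
st=np.load('w1.npy',allow_pickle=True).item();w=cam('wrist',st)
tc=cam('top')
T=lambda x,y:(120+x/5,185+y/5)
q=[(79,84),(339,85),(321,531),(86,530)]
uv=[(270+a/4,95+b/4) for a,b in q]
top=[T(505,375),T(368,390),T(348,144),T(482,129)]
P=np.array([atz(w,u,48) for u in uv])
for u,t in zip(uv,top): p,e=tri([(w,u),(tc,t)]);print(p.round(1),np.round(e,1),atz(w,u,48).round(1))
print(P.mean(0), np.linalg.norm(P[0]-P[1]),np.linalg.norm(P[2]-P[1]),[np.degrees(np.arctan2(*v[[1,0]])) for v in(P[3]-P[0],P[2]-P[1])])
B=np.array([atz(w,u,14) for u in [(257,95),(478,85),(467,235),(268,242)]]);print(B.round(0),B.mean(0))
E
```

```text
[462.2 192.   32.1] [1.1 0.5] [462.3 193.3  48. ]
[454.8 262.4  16.4] [0.4 0.2] [453.9 258.8  48. ]
[573.8 271.9  48.8] [1.5 0.7] [575.  273.6  48. ]
[582.5 206.6  46.6] [1.6 0.7] [583.3 207.9  48. ]
[518.62236105 233.40178272  48.        ] 66.05696625930734 121.95213995924077 [np.float64(6.904449395079952), np.float64(6.966203621052572)]
[[447. 153.  14.]
 [405. 390.  14.]
 [579. 425.  14.]
 [621. 180.  14.]] [512.99325203 286.7071089   14.        ]
```

step_arm(targets=[1,0.002,0.002,-0.04,0,0,-0.4,1,0.002,0.002,-0.08,0,0,-0.4,1,0.002,0.002,-0.12,0,0,-0.4,1,0.002,0.002,-0.16,0,0,-0.4,1,0.002,0.002,-0.185,0,0,-0.4,1,0.002,0.002,-0.2,0,0,-0.4,1,0.002,0.002,-0.21,0,0,-0.4,1,0.002,0.002,-0.22,0,0,-0.4,1,0.002,0.002,-0.23,0,0,-0.4,1,0.002,0.002,-0.237,0,0,-0.4,1,0.002,0.002,-0.237,0,0,-0.4,1,0.002,0.002,-0.237,0,0,-0.4])

```text
clock: 2.45
eef_pos: [519.1, 232.4, 14.6]
tcp_rot: [-0.062, 0.998, 0.0, 0.0]
force: [0.6, 1.1, -0.4]
grip_width: 0.999
```

```bash
python3 - <<'E'
from h import *
st=env.state();cv2.imwrite('pics/w2.png',env.camera('wrist'));cv2.imwrite('pics/s2.png',cv2.resize(env.camera('side')[100:220,140:340],None,fx=4,fy=4))
print(st['clock'],st['eef_pos'],st['force'],st['grip_width'])
E
```

```text
2.45 [519.12822841 232.373585    14.55679731] [ 0.60929401  1.09776957 -0.40509198] 0.9992217691987955
```

View pics/w2.png

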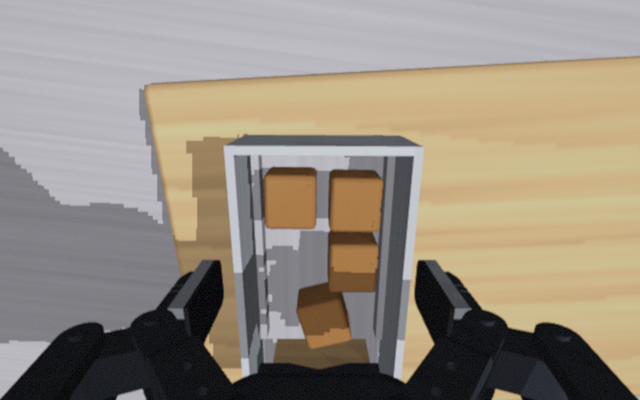

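View pics/s2.png

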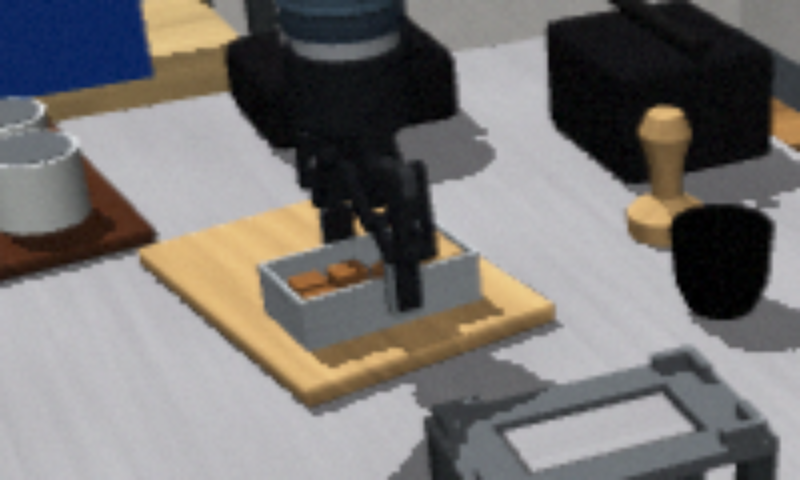

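The fingers straddle the tin: walls at x=228 to 420 px, pads at 200 and 440 px. Closing.

step_arm(targets=[-1,0,0,0,0,0,0,-1,0,0,0,0,0,0,-1,0,0,0,0,0,0,-1,0,0,0,0,0,0,-1,0,0,0,0,0,0,-1,0,0,0,0,0,0,-1,0,0,0,0,0,0,-1,0,0,0,0,0,0], squeeze=50)

```text
clock: 3.22
eef_pos: [519.8, 232.5, 15.4]
tcp_rot: [-0.062, 0.998, 0.0, 0.001]
force: [-1.7, 0.0, 6.3]
grip_width: 0.764
```

step_arm(targets=[-1,0,0,0.01,0,0,0,-1,0,0,0.02,0,0,0,-1,0,0,0.03,0,0,0,-1,0,0,0.04,0,0,0,-1,0,0,0.04,0,0,0,-1,0,0,0.04,0,0,0])

```text
clock: 3.72
eef_pos: [519.5, 232.4, 55.3]
tcp_rot: [-0.062, 0.998, 0.0, 0.001]
force: [-0.7, 0.1, -3.4]
grip_width: 0.764
```

```bash
python3 - <<'E'
from h import *
st=env.state();np.save('w3.npy',st,allow_pickle=True);cv2.imwrite('pics/w3.png',env.camera('wrist'));cv2.imwrite('pics/s3.png',cv2.resize(env.camera('side')[100:220,140:340],None,fx=4,fy=4))
print(st['clock'],st['eef_pos'],st['force'],st['grip_width'])
E
```

```text
3.7167 [519.50869018 232.35870022  55.33647485] [-0.67392999  0.07794879 -3.42200974] 0.7636763210030181
```

View pics/w3.png

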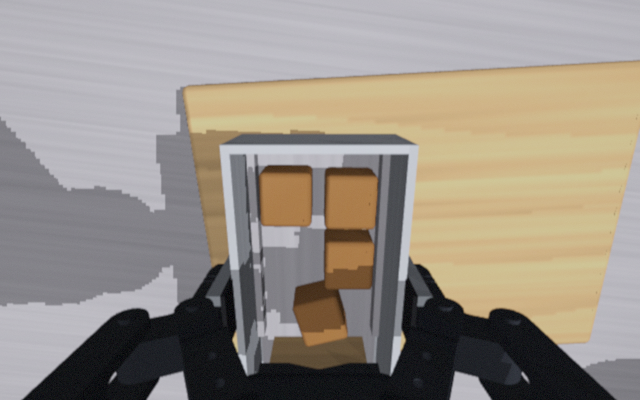

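View pics/s3.png

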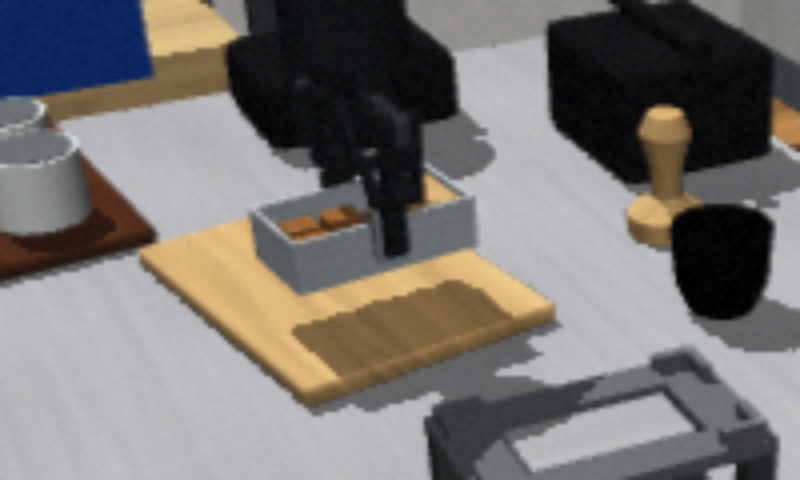

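step_arm(targets=[-1,0,0,0.03,0,0,0,-1,0,0,0.06,0,0,0,-1,0,0,0.09,0,0,0,-1,0,-0.02,0.12,0,0,-2,-1,0.002,-0.045,0.12,0,0,-4,-1,0.005,-0.07,0.12,0,0,-6,-1,0.008,-0.095,0.12,0,0,-8,-1,0.01,-0.12,0.12,0,0,-9,-1,0.012,-0.145,0.12,0,0,-10.5,-1,0.012,-0.162,0.12,0,0,-10.5,-1,0.012,-0.162,0.12,0,0,-10.5,-1,0.012,-0.162,0.12,0,0,-10.5])

```text
clock: 4.82
eef_pos: [530.4, 69.8, 173.5]
tcp_rot: [0.031, 1.0, 0.0, -0.001]
force: [-0.4, 1.5, -3.5]
grip_width: 0.762
```

step_arm(targets=[-1,0,0,0,0,0,0,-1,0,0,0,0,0,0,-1,0,0,0,0,0,0])

```text
clock: 5.07
eef_pos: [530.7, 71.1, 174.1]
tcp_rot: [0.029, 1.0, 0.0, -0.0]
force: [0.2, 0.9, -3.8]
grip_width: 0.76
```

```bash
python3 - <<'E'
from h import *
st=env.state();np.save('w4.npy',st,allow_pickle=True);cv2.imwrite('pics/w4.png',env.camera('wrist'))
print(st['clock'],st['eef_pos'],st['tcp_rot'],st['force'],st['grip_width'])
w=cam('wrist',np.load('w3.npy',allow_pickle=True).item())
im=cv2.imread('pics/w4.png');crop(im,0,60,220,280,3.6,'pics/w4s.png');crop(im,200,100,440,260,3.3,'pics/w4t.png')
E
```

```text
5.0667 [530.69126979  71.14330328 174.07873034] [ 2.89839057e-02  9.99579854e-01  7.36203551e-05 -2.07381828e-04] [ 0.21739933  0.89846749 -3.81639239] 0.7600600667077158
```

View pics/w4.png

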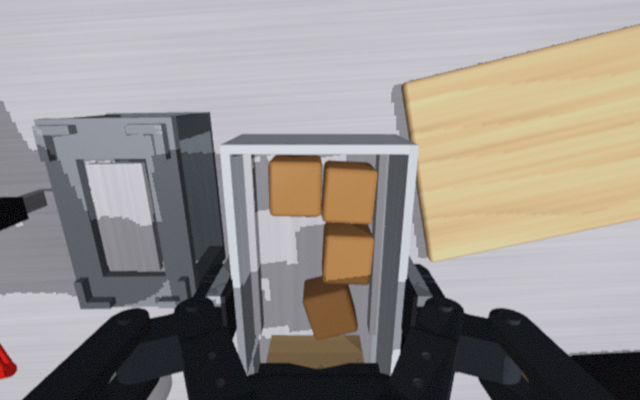

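View pics/w4s.png

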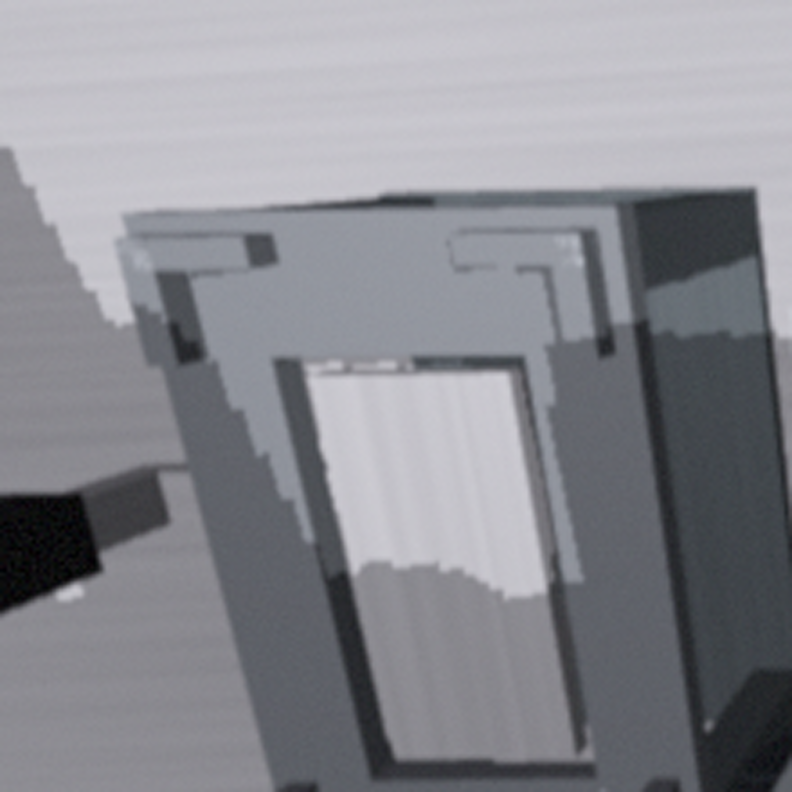

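View pics/w4t.png

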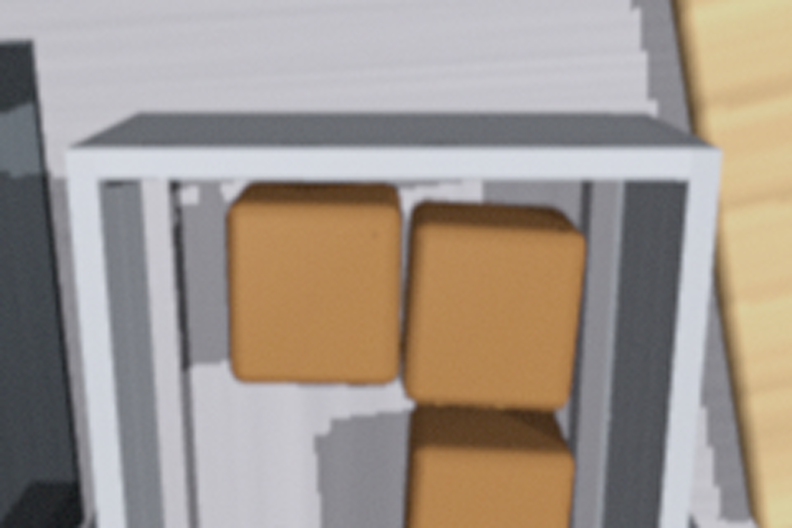

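```bash
python3 - <<'E'
from h import *
im=cv2.imread('pics/w4.png');crop(im,40,240,240,340,4,'pics/w4f.png')
E
```

```text
(no output)
```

View pics/w4f.png

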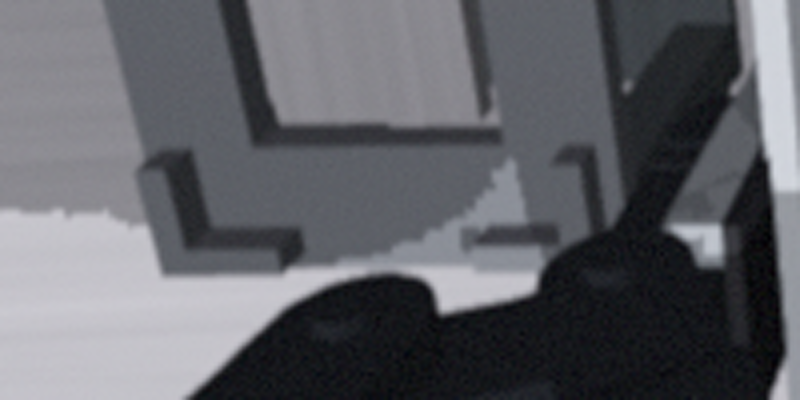

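```bash
python3 - <<'E'
from h import *
from scipy.optimize import least_squares
st=np.load('w4.npy',allow_pickle=True).item();w=cam('wrist',st)
f=lambda u,z=85:atz(w,u,z)[:2]
NL,NR=f((33.9,119.2)),f((174.4,116.9));L=[f((45.3,161.4)),f((76.4,278))];Rr=[f((193.9,273.9))];F=[f((135,306.5))]
print(NL,NR,np.linalg.norm(NL-NR))
def loc(p,x):
    c,s=np.cos(x[2]),np.sin(x[2]);d=p-x[:2];return np.array([c*d[0]+s*d[1],-s*d[0]+c*d[1]])
def res(x):
    r=[]
    r+=list(loc(NL,x)-[-75,-47]);r+=list(loc(NR,x)-[-75,47])
    r+=[loc(p,x)[1]+47 for p in L];r+=[loc(p,x)[1]-47 for p in Rr];r+=[loc(p,x)[0]-75 for p in F];return r
s=least_squares(res,[531,-78,-.06]);x=s.x;print(x,np.degrees(x[2]),np.round(s.fun,1))
op=np.array([f((a/3.6,60+b/3.6)) for a,b in [(275,360),(525,360),(595,775),(372,778)]]);print('open',op.mean(0),[loc(p,x).round(1) for p in op])
# tin in tool frame from w3,w4
for n,uv,zr in [('w3',[(222,147),(416,148)],88),('w4',[(200+67/3.3,100+147/3.3),(200+719/3.3,100+148/3.3)],174.08-15.4+48)]:
    s2=np.load(n+'.npy',allow_pickle=True).item();ww=cam('wrist',s2);Rm=R.from_quat(s2['tcp_rot']).as_matrix()
    P=[Rm.T@(atz(ww,u,zr)-s2['eef_pos']) for u in uv];print(n,np.round(P,1))
E
```

```text
[ 457.02027393 -120.51938674] [461.15108547 -24.21847332] 96.38946794842444
[ 5.34030383e+02 -7.63573154e+01 -4.87133038e-02] -2.7910667140791108 [ 0.2 -0.9 -0.3  1.5 -0.6 -0.  -0.   0.1]
open [534.25776925 -76.95243325] [array([-46.4, -25.2]), array([-45.9,  24.1]), array([46.5, 24.1]), array([ 46.8, -25.2])]
w3 [[ 61.2 -32.9 -32.8]
 [ 60.8  31.7 -32.8]]
w4 [[ 62.  -33.4 -32.6]
 [ 61.8  32.3 -32.6]]
```

step_arm(targets=[-1,0.001,-0.025,0,0,0,0.3,-1,0.002,-0.05,0,0,0,0.3,-1,0.003,-0.075,0,0,0,0.3,-1,0.003,-0.1,0,0,0,0.3,-1,0.003,-0.12,0,0,0,0.3,-1,0.003,-0.135,-0.01,0,0,0.3,-1,0.003,-0.143,-0.025,0,0,0.3,-1,0.003,-0.1475,-0.04,0,0,0.3,-1,0.003,-0.1475,-0.055,0,0,0.3,-1,0.003,-0.1475,-0.065,0,0,0.3,-1,0.003,-0.1475,-0.07,0,0,0.3,-1,0.003,-0.1475,-0.072,0,0,0.3])

```text
clock: 6.12
eef_pos: [533.5, -76.6, 101.4]
tcp_rot: [0.027, 1.0, 0.0, -0.001]
force: [-0.1, 0.2, -3.4]
grip_width: 0.761
```

step_arm(targets=[-1,0,0,0,0,0,0,-1,0,0,0,0,0,0])

```text
clock: 6.28
eef_pos: [534.5, -77.2, 103.1]
tcp_rot: [0.027, 1.0, -0.0, 0.001]
force: [-0.1, 0.6, -3.3]
grip_width: 0.759
```

```bash
python3 - <<'E'
from h import *
st=env.state();np.save('w5.npy',st,allow_pickle=True);cv2.imwrite('pics/w5.png',env.camera('wrist'))
print(st['clock'],st['eef_pos'],st['tcp_rot'],st['force'],st['grip_width'])
im=env.camera('side');cv2.imwrite('pics/s5.png',im);crop(im,230,140,350,260,5,'pics/s5c.png')
im=env.camera('top');cv2.imwrite('pics/t5.png',im)
E
```

```text
6.2833 [534.54187976 -77.16950988 103.11264489] [ 2.67662450e-02  9.99641462e-01 -2.37592778e-04  6.78172654e-04] [-0.12520003  0.61774535 -3.29743381] 0.759200797141048
```

View pics/w5.png

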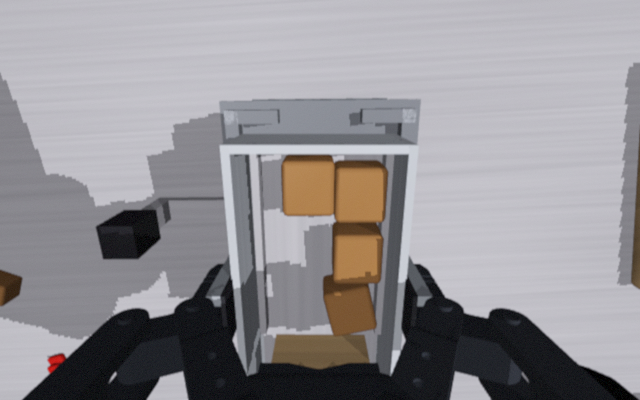

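View pics/s5c.png

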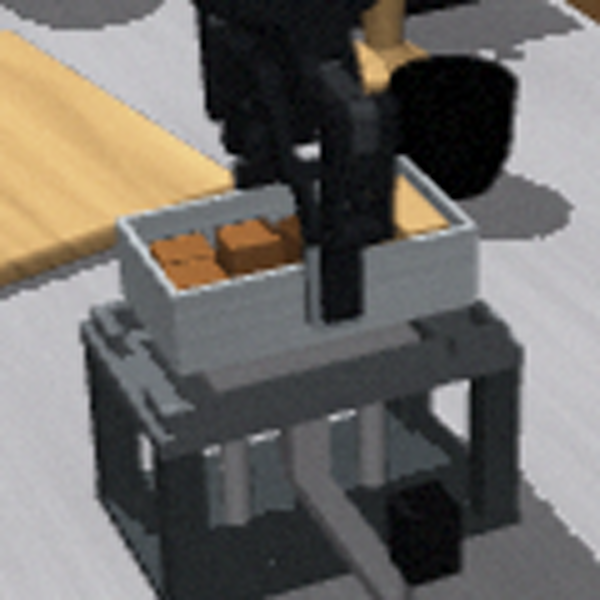

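```bash
python3 - <<'E'
from h import *
im=cv2.imread('pics/w5.png');crop(im,210,90,430,165,3.6,'pics/w5c.png')
E
```

```text
(no output)
```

View pics/w5c.png

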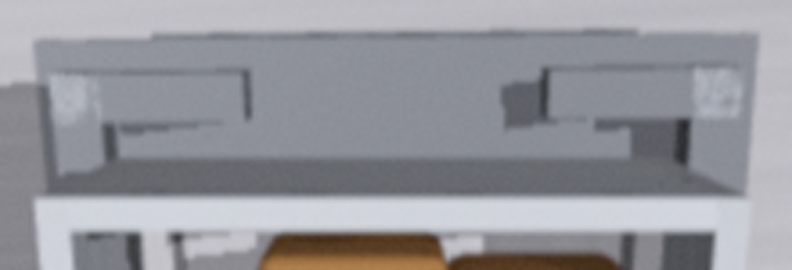

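```bash
python3 - <<'E'
from h import *
st=np.load('w5.npy',allow_pickle=True).item();w=cam('wrist',st)
g=lambda x,y:(210+x/3.6,90+y/3.6)
d=[atz(w,g(35,40),85),atz(w,g(758,34),85)];t=[atz(w,g(35,198),135.7),atz(w,g(750,197),135.7)]
for n,p,o in (('deck',d,75),('tin',t,61)):
    v=p[1]-p[0];a=np.arctan2(-v[0],v[1]);m=(p[0]+p[1])/2;print(n,np.round(p,1),np.linalg.norm(v),np.degrees(a),m[:2]+o*np.array([np.cos(a),np.sin(a)]), m[:2]+o*np.array([np.cos(-.052),np.sin(-.052)]))
E
```

```text
deck [[ 457.  -120.    85. ]
 [ 461.4  -26.4   85. ]] 93.67723479631323 -2.657596342284377 [534.13020853 -76.68877268] [534.10949657 -77.10947712]
tin [[ 471.  -107.4  135.7]
 [ 474.4  -41.4  135.7]] 66.03327097516768 -3.021523239799744 [533.6211701  -77.62866136] [533.62351863 -77.58385561]
```

step_arm(targets=[-1,0.0005,0.0005,-0.006,0,0,0.2,-1,0.0005,0.0005,-0.01,0,0,0.2,-1,0.0005,0.0005,-0.013,0,0,0.2,-1,0.0005,0.0005,-0.015,0,0,0.2,-1,0.0005,0.0005,-0.0165,0,0,0.2,-1,0.0005,0.0005,-0.0165,0,0,0.2,-1,0.0005,0.0005,-0.0165,0,0,0.2])

```text
clock: 7.02
eef_pos: [534.6, -76.8, 86.4]
tcp_rot: [0.025, 1.0, 0.0, 0.0]
force: [-3.9, 1.5, 3.1]
grip_width: 0.763
```

step_arm(targets=[-0.2,0,0,0,0,0,0,0.6,0,0,0,0,0,0,1,0,0,0,0,0,0,1,0,0,0,0,0,0,1,0,0,0,0,0,0,1,0,0,0,0,0,0])

```text
clock: 7.52
eef_pos: [534.5, -76.8, 85.8]
tcp_rot: [0.025, 1.0, -0.0, 0.0]
force: [-0.1, -0.1, -0.0]
grip_width: 1.001
```

```bash
python3 - <<'E'
from h import *
st=env.state();np.save('w6.npy',st,allow_pickle=True);cv2.imwrite('pics/w6.png',env.camera('wrist'))
print(st['clock'],st['eef_pos'],st['tcp_rot'],st['force'],st['grip_width'])
im=env.camera('side');cv2.imwrite('pics/s6.png',im);crop(im,230,140,350,260,5,'pics/s6c.png')
E
```

```text
7.5167 [534.50267086 -76.81296567  85.76023325] [ 2.53385293e-02  9.99678920e-01 -3.59397017e-05  1.23501064e-04] [-0.09912495 -0.10966137 -0.01445927] 1.0014427452023593
```

View pics/w6.png

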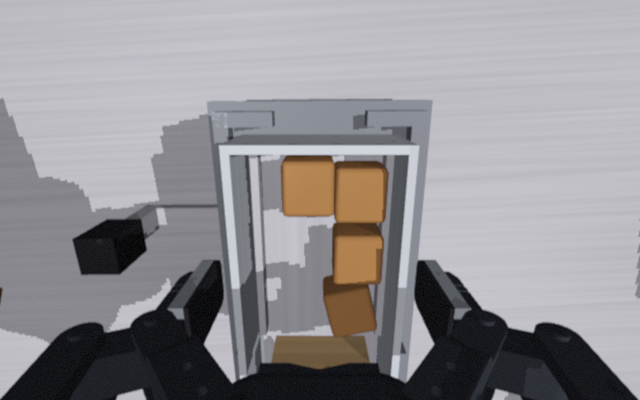

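View pics/s6c.png

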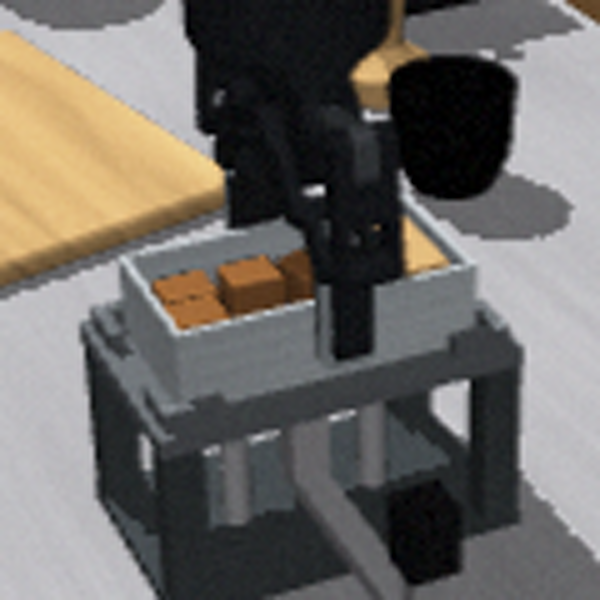

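step_arm(targets=[1,0,0,0.03,0,0,0,1,0,0,0.06,0,0,0,1,0,0,0.09,0,0,0,1,0,-0.01,0.1,0,0,-7,1,0,-0.025,0.1,0,0,-14,1,-0.001,-0.04,0.1,0,0,-21,1,-0.002,-0.055,0.1,0,0,-28,1,-0.003,-0.07,0.1,0,0,-35,1,-0.004,-0.085,0.1,0,0,-42,1,-0.005,-0.1,0.1,0,0,-49,1,-0.006,-0.11,0.1,0,0,-56,1,-0.006,-0.113,0.1,0,0,-63])

```text
clock: 8.62
eef_pos: [528.2, -191.3, 185.8]
tcp_rot: [0.547, 0.837, -0.0, 0.0]
force: [-0.5, 0.4, 0.2]
grip_width: 0.998
```

step_arm(targets=[1,0,0,0,0,0,-7,1,0,0,0,0,0,-14,1,0,0,0,0,0,-21,1,0,0,0,0,0,-27,1,0,0,0,0,0,-27,1,0,0,0,0,0,-27])

```text
clock: 9.12
eef_pos: [528.4, -189.8, 185.7]
tcp_rot: [0.724, 0.69, -0.0, 0.0]
force: [-0.1, -0.2, 0.0]
grip_width: 1.001
```

```bash
python3 - <<'E'
from h import *
st=env.state();np.save('w7.npy',st,allow_pickle=True);cv2.imwrite('pics/w7.png',env.camera('wrist'))
print(st['clock'],st['eef_pos'],st['tcp_rot'],st['q'].round(2))
cv2.imwrite('pics/t7.png',env.camera('top'))
E
```

```text
9.1167 [ 528.37142016 -189.79072748  185.74455106] [ 7.23878777e-01  6.89927181e-01 -1.27177067e-05  5.67823321e-06] [-0.55  0.09  1.83 -0.    1.23 -0.5 ]
```

View pics/w7.png

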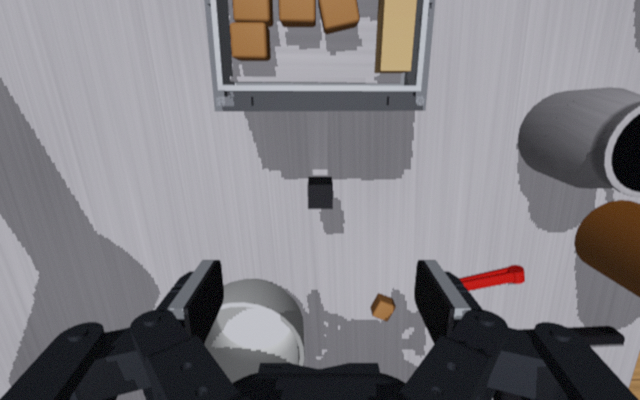

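View pics/t7.png

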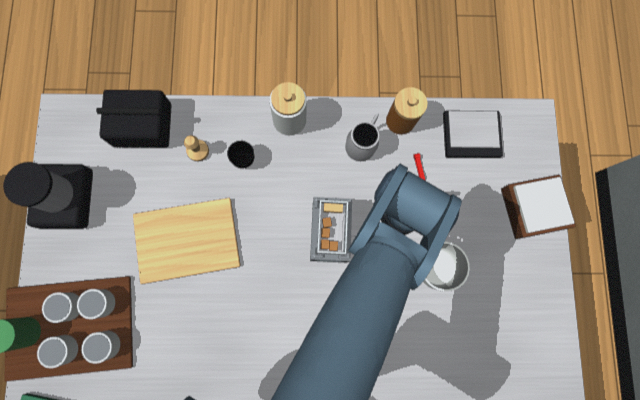

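```bash
python3 - <<'E'
from h import *
st=np.load('w7.npy',allow_pickle=True).item();w=cam('wrist',st)
im=cv2.imread('pics/w7.png');crop(im,300,160,345,220,8,'pics/w7c.png')
for u in [(308,186),(332,186),(333,208),(307,208)]: print(atz(w,u,78).round(1))
print(atz(w,(382,307),10).round(1))
E
```

```text
[ 519.9 -180.8   78. ]
[ 538.7 -181.7   78. ]
[ 538.8 -200.    78. ]
[ 518. -199.   78.]
[ 591.8 -343.9   10. ]
```

View pics/w7c.png

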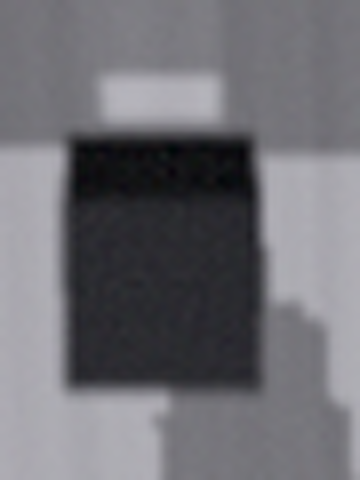

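step_arm(targets=[1,0,0,-0.03,0,0,0,1,0,0,-0.06,0,0,0,1,0,0,-0.085,0,0,0,1,0,0,-0.105,0,0,0,1,0,0,-0.12,0,0,0,1,0,0,-0.13,0,0,0,1,0,0,-0.136,0,0,0,1,0,0,-0.136,0,0,0])

```text
clock: 9.88
eef_pos: [527.9, -189.4, 48.8]
tcp_rot: [0.725, 0.689, -0.0, -0.001]
force: [-0.4, -0.7, 0.6]
grip_width: 0.996
```

step_arm(targets=[-1,0,0,0,0,0,0,-1,0,0,0,0,0,0,-1,0,0,0,0,0,0,-1,0,0,0,0,0,0,-1,0,0,0,0,0,0,-1,0,0,0,0,0,0,-1,0,0,0,0,0,0,-1,0,0,0,0,0,0,-1,0,0,0,0,0,0,-1,0,0,0,0,0,0], squeeze=70)

```text
clock: 10.72
eef_pos: [529.4, -190.0, 50.6]
tcp_rot: [0.725, 0.689, 0.0, 0.001]
force: [4.1, 1.7, 4.8]
grip_width: 0.22
```

```bash
python3 - <<'E'
from h import *
st=env.state();cv2.imwrite('pics/w8.png',env.camera('wrist'))
im=env.camera('side');crop(im,220,140,380,280,5,'pics/s8c.png');
print(st['clock'],st['eef_pos'],st['force'],st['grip_width'])
E
```

```text
10.7167 [ 529.35058269 -190.00442974   50.62919903] [4.11284255 1.69060255 4.83087984] 0.22012931543400185
```

View pics/w8.png

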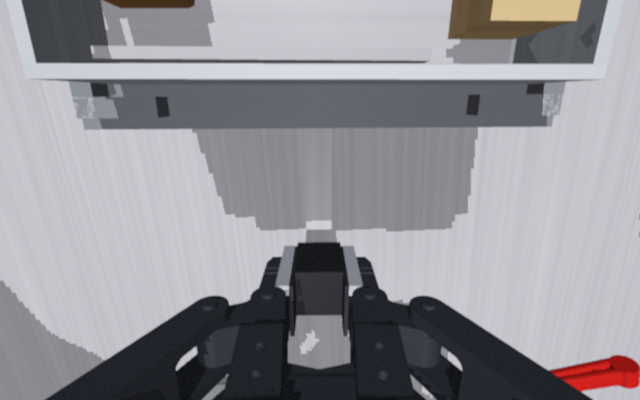

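View pics/s8c.png

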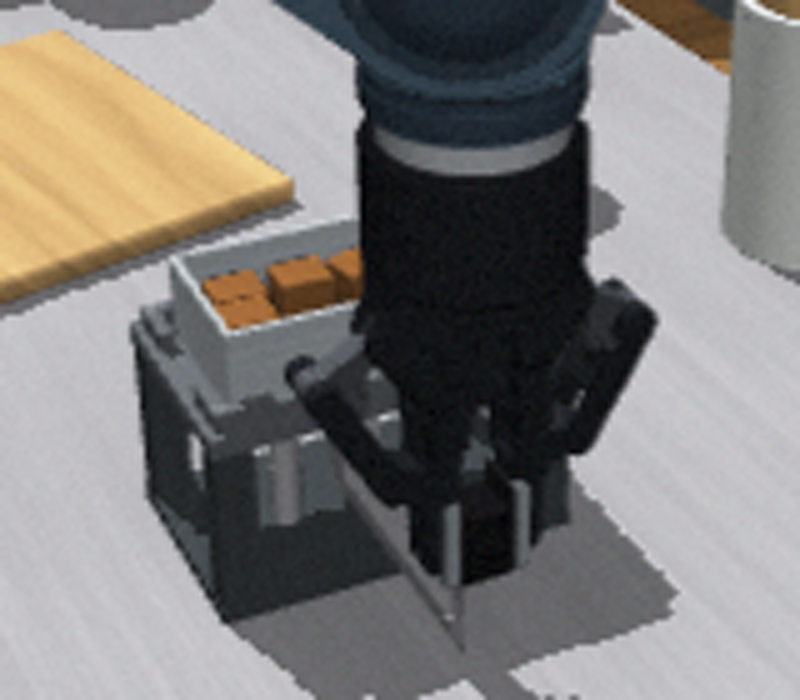

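Handle gripped (opening 0.22, about 19 mm). Lifting.

step_arm(targets=[-1,0,0,0.002,0,0,0,-1,0,0,0.005,0,0,0,-1,0,0,0.008,0,0,0,-1,0,0,0.012,0,0,0,-1,0,0,0.016,0,0,0,-1,0,0,0.02,0,0,0,-1,0,0,0.024,0,0,0,-1,0,0,0.028,0,0,0,-1,0,0,0.031,0,0,0,-1,0,0,0.034,0,0,0,-1,0,0,0.037,0,0,0,-1,0,0,0.04,0,0,0])

```text
clock: 11.82
eef_pos: [529.3, -190.0, 88.1]
tcp_rot: [0.725, 0.689, 0.001, 0.002]
force: [13.8, -3.5, -11.9]
grip_width: 0.222
```

```bash
python3 - <<'E'
from h import *
st=env.state();im=env.camera('side');crop(im,220,120,380,260,5,'pics/s9c.png');
print(st['clock'],st['eef_pos'],st['force'],st['grip_width'])
E
```

```text
11.8167 [ 529.25163036 -189.98324816   88.12212829] [ 13.77868181  -3.46033751 -11.92206141] 0.22170592249301949
```

View pics/s9c.png

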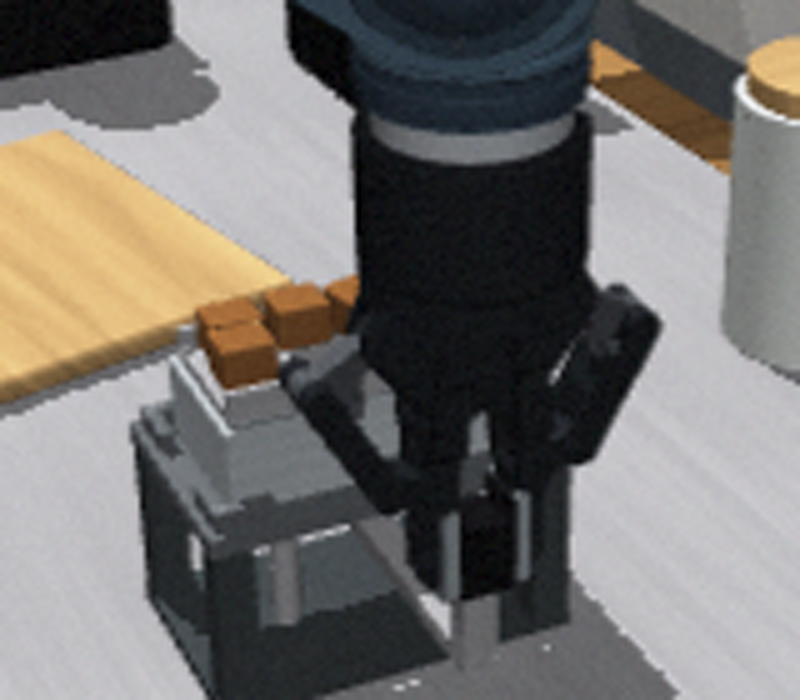

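step_arm(targets=[-1,0.0004,0,0.003,0,0,0,-1,0.0006,0,0.006,0,0,0,-1,0.0008,0,0.008,0,0,0,-1,0.0008,0,0.01,0,0,0,-1,0.0008,0,0.0115,0,0,0,-1,0.0008,0,0.0115,0,0,0])

```text
clock: 12.37
eef_pos: [529.3, -189.9, 99.4]
tcp_rot: [0.725, 0.689, 0.0, 0.001]
force: [10.1, -2.2, -9.8]
grip_width: 0.219
```

```bash
python3 - <<'E'
from h import *
st=env.state();im=env.camera('side');crop(im,220,120,380,260,5,'pics/s10c.png');cv2.imwrite('pics/w10.png',env.camera('wrist'))
print(st['clock'],st['eef_pos'],st['force'],st['grip_width'])
E
```

```text
12.3667 [ 529.28500192 -189.9496419    99.37130601] [10.06598043 -2.23348623 -9.8245633 ] 0.2192235039505928
```

View pics/s10c.png

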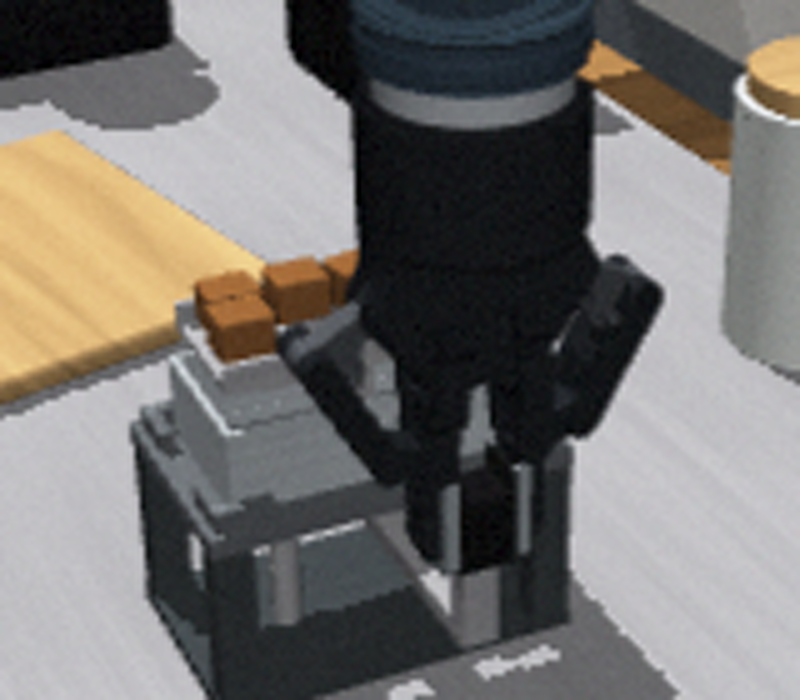

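View pics/w10.png

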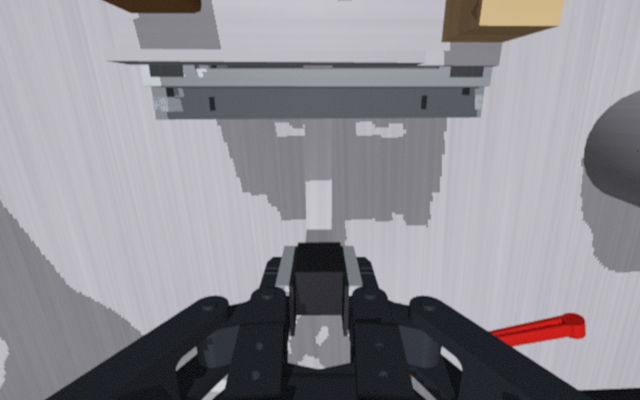

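step_arm(targets=[-1,0,0,0.001,0,0,0,-1,0,0,0.002,0,0,0,-1,0,0,0.002,0,0,0,-1,0,0,0.001,0,0,0])

```text
clock: 12.8
eef_pos: [529.3, -190.0, 100.7]
tcp_rot: [0.725, 0.689, 0.0, 0.001]
force: [6.1, -1.6, -1.4]
grip_width: 0.219
```

step_arm(targets=[-0.4,0,0,0,0,0,0,-0.2,0,0,0,0,0,0,0,0,0,0,0,0,0,0,0,0,0,0,0,0])

```text
clock: 13.13
eef_pos: [528.6, -189.7, 101.9]
tcp_rot: [0.725, 0.689, -0.0, -0.001]
force: [0.3, 0.2, -0.1]
grip_width: 0.497
```

step_arm(targets=[0.3,0,0,0.03,0,0,0,0.6,0,0,0.06,0,0,0,1,0,0,0.09,0,0,0,1,0,0,0.12,0,0,0,1,0,0.01,0.12,0,0,7,1,0.01,0.03,0.12,0,0,14,1,0.015,0.05,0.12,0,0,21,1,0.02,0.07,0.12,0,0,28,1,0.03,0.09,0.12,0,0,35,1,0.04,0.11,0.12,0,0,42,1,0.052,0.11,0.12,0,0,49,1,0.052,0.11,0.12,0,0,56])

```text
clock: 14.13
eef_pos: [582.2, -78.7, 222.4]
tcp_rot: [0.313, 0.95, -0.0, 0.0]
force: [-0.3, -0.3, 0.0]
grip_width: 1.001
```

step_arm(targets=[1,0,0,0,0,0,7,1,0,0,0,0,0,14,1,0,0,0,0,0,21,1,0,0,0,0,0,28,1,0,0,0,0,0,34,1,0,0,0,0,0,34,1,0,0,0,0,0,34])

```text
clock: 14.72
eef_pos: [581.0, -79.8, 222.2]
tcp_rot: [0.027, 1.0, -0.0, -0.0]
force: [-0.3, -0.2, 0.1]
grip_width: 1.001
```

```bash
python3 - <<'E'
from h import *
st=env.state();np.save('w11.npy',st,allow_pickle=True);cv2.imwrite('pics/w11.png',env.camera('wrist'))
im=env.camera('side');crop(im,220,110,380,250,5,'pics/s11c.png');cv2.imwrite('pics/s11.png',im)
print(st['clock'],st['eef_pos'],st['tcp_rot'],st['q'].round(2))
E
```

```text
14.7167 [580.96153891 -79.75831833 222.22015944] [ 2.67133178e-02  9.99643110e-01 -1.73702290e-05 -2.26465332e-04] [-0.33  0.11  1.73 -0.    1.3  -1.85]
```

View pics/w11.png

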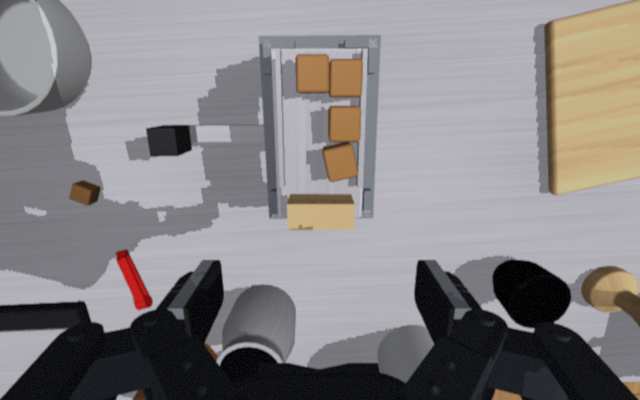

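View pics/s11c.png

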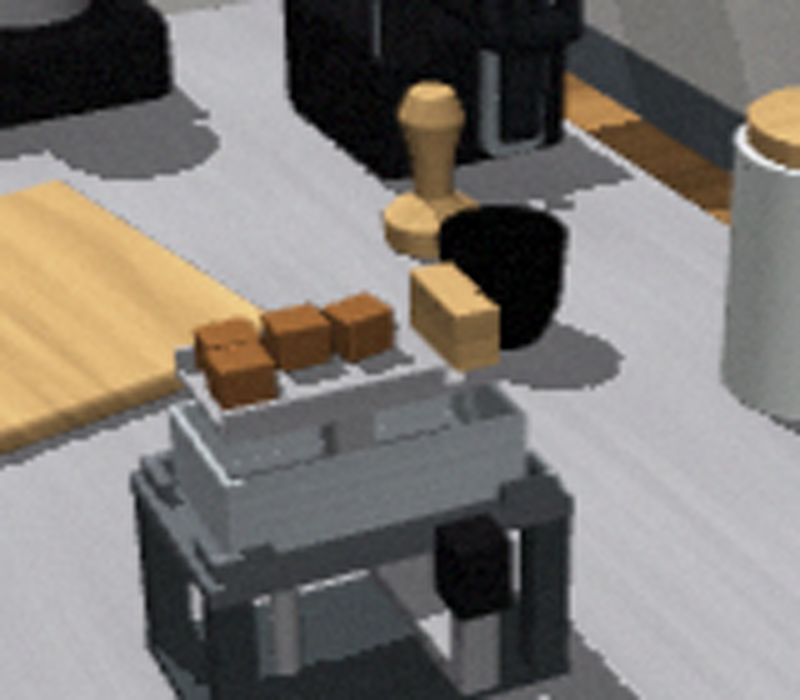

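Base is up and level with 4 lumps on it; the block's top face spans about (287,205) to (354,230) in the wrist view.

```bash
python3 - <<'E'
from h import *
st=np.load('w11.npy',allow_pickle=True).item();w=cam('wrist',st)
im=cv2.imread('pics/w11.png');crop(im,255,180,385,240,6,'pics/w11c.png')
P=np.array([atz(w,u,161) for u in [(287,205),(354,205),(354,229),(288,229)]]);print(P.round(1),P.mean(0).round(1))
for u in [(272,47),(366,47)]: print(atz(w,u,145).round(1))
E
```

```text
[[ 570.1 -100.6  161. ]
 [ 572.4  -57.1  161. ]
 [ 589.3  -57.4  161. ]
 [ 586.9 -101.3  161. ]] [579.7 -79.1 161. ]
[ 473.6 -103.3  145. ]
[476.7 -46.  145. ]
```

View pics/w11c.png

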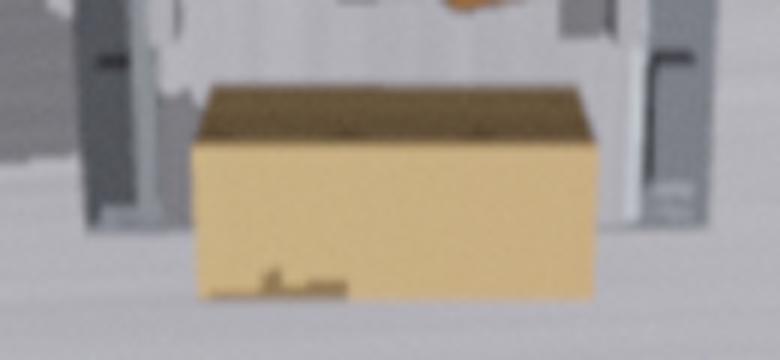

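step_arm(targets=[1,-0.0005,0.0005,-0.03,0,0,0,1,-0.0005,0.0005,-0.05,0,0,0,1,-0.0005,0.0005,-0.065,0,0,0,1,-0.0005,0.0005,-0.075,0,0,0,1,-0.0005,0.0005,-0.082,0,0,0,1,-0.0005,0.0005,-0.0865,0,0,0,1,-0.0005,0.0005,-0.0865,0,0,0,1,-0.0005,0.0005,-0.0865,0,0,0])

```text
clock: 15.48
eef_pos: [581.2, -79.4, 136.5]
tcp_rot: [0.025, 1.0, -0.0, 0.001]
force: [0.1, 0.4, -0.1]
grip_width: 1.004
```

step_arm(targets=[0.6,0,0,0,0,0,0,0.4,0,0,0,0,0,0,0.2,0,0,0,0,0,0,-1,0,0,0,0,0,0,-1,0,0,0,0,0,0,-1,0,0,0,0,0,0,-1,0,0,0,0,0,0], squeeze=30)

```text
clock: 16.07
eef_pos: [581.0, -79.3, 136.4]
tcp_rot: [0.025, 1.0, -0.0, 0.0]
force: [-0.7, 0.9, 3.8]
grip_width: 0.505
```

step_arm(targets=[-1,0,0,0,0,0,0,-1,0,0,0,0,0,0,-1,0,0,0,0,0,0], squeeze=100)

```text
clock: 16.32
eef_pos: [581.0, -79.4, 136.2]
tcp_rot: [0.025, 1.0, -0.0, 0.0]
force: [0.5, 0.9, 3.0]
grip_width: 0.493
```

```bash
python3 - <<'E'
from h import *
st=env.state();np.save('w12.npy',st,allow_pickle=True);cv2.imwrite('pics/w12.png',env.camera('wrist'))
im=env.camera('side');crop(im,220,110,380,250,5,'pics/s12c.png')
print(st['clock'],st['eef_pos'],st['force'],st['grip_width'],st['q'].round(2))
E
```

```text
16.3167 [581.039465   -79.36903959 136.19452089] [0.49377817 0.85646101 3.00995583] 0.4932492004189343 [-0.33  0.2   1.79  0.    1.15 -1.85]
```

View pics/w12.png

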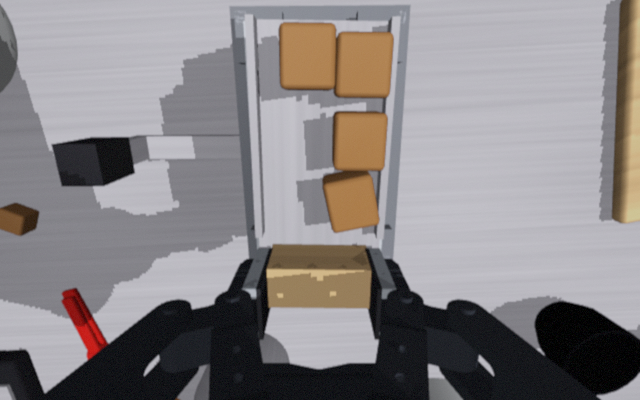

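View pics/s12c.png

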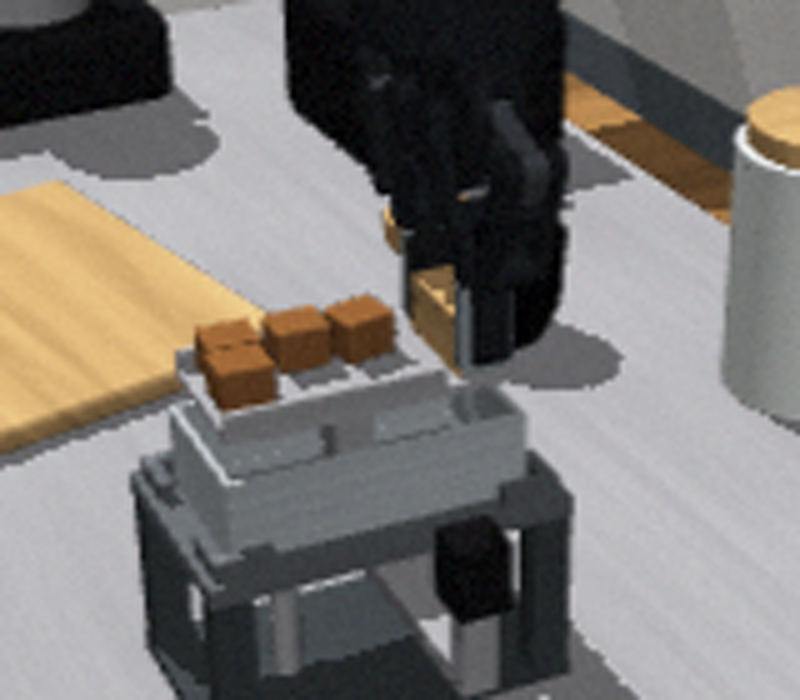

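step_arm(targets=[-1,0,0,0.003,0,0,0,-1,0,0,0.008,0,0.5,0,-1,0,0,0.014,0,1,0,-1,0,0,0.021,0,1.5,0,-1,0,0,0.028,0,2,0,-1,0,0,0.035,0,2.5,0,-1,0,0,0.043,0,3,0,-1,0,0,0.051,0,3.5,0,-1,0,0,0.06,0,4,0,-1,0,0,0.068,0,4,0,-1,0,0,0.074,0,4,0,-1,0,0,0.076,0,4,0])

```text
clock: 17.42
eef_pos: [581.3, -79.4, 213.4]
tcp_rot: [0.025, 0.999, -0.001, -0.034]
force: [0.2, 0.0, -1.1]
grip_width: 0.492
```

```bash
python3 - <<'E'
from h import *
st=env.state();np.save('w13.npy',st,allow_pickle=True);cv2.imwrite('pics/w13.png',env.camera('wrist'))
im=env.camera('side');crop(im,220,60,380,200,5,'pics/s13c.png')
print(st['clock'],st['eef_pos'],st['force'],st['grip_width'],st['q'].round(2))
E
```

```text
17.4167 [581.2942228  -79.43654304 213.41855322] [ 0.16837702  0.00262451 -1.14169741] 0.49214544745562955 [-0.32  0.16  1.7  -0.02  1.35 -1.83]
```

View pics/w13.png

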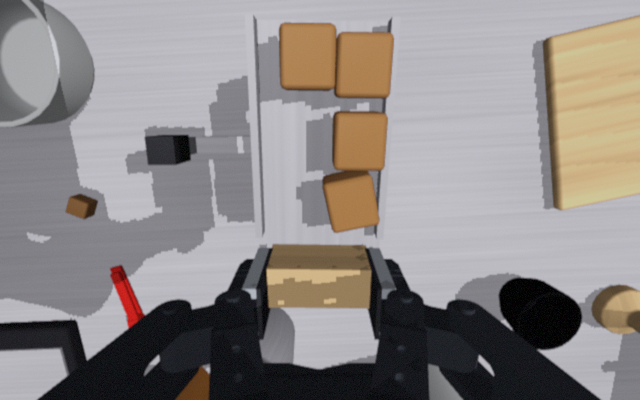

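View pics/s13c.png

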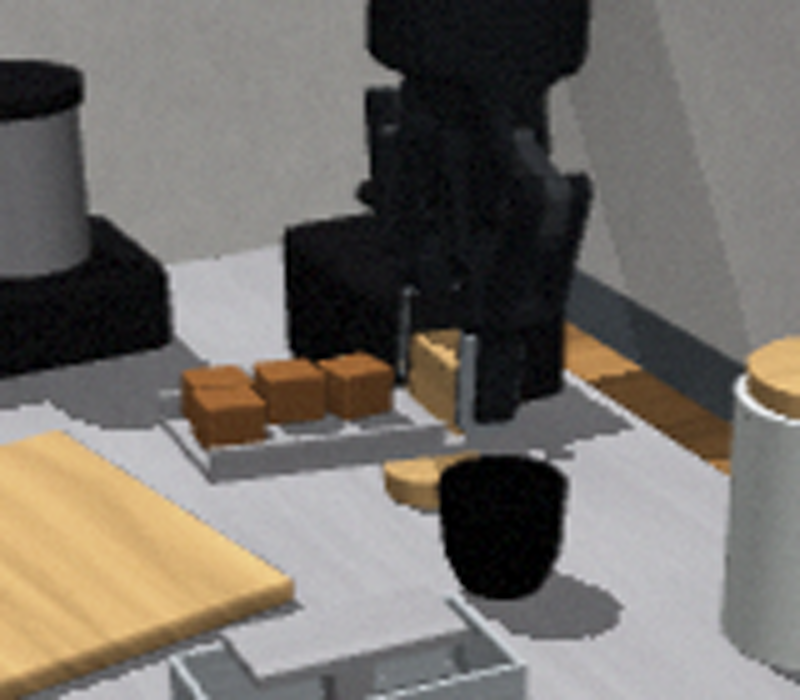

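step_arm(targets=[-1,-0.001,-0.005,0.002,0,0,-0.5,-1,-0.003,-0.015,0.005,0,0,-1.5,-1,-0.006,-0.03,0.008,0,0,-3,-1,-0.009,-0.046,0.01,0,0,-5,-1,-0.012,-0.062,0.01,0,0,-7,-1,-0.015,-0.078,0.01,0,0,-9,-1,-0.018,-0.095,0.01,0,0,-11,-1,-0.021,-0.112,0.01,0,0,-13,-1,-0.024,-0.129,0.01,0,0,-15,-1,-0.027,-0.146,0.01,0,0,-17,-1,-0.03,-0.162,0.01,0,0,-19,-1,-0.033,-0.178,0.01,0,0,-21])

```text
clock: 18.52
eef_pos: [546.9, -258.9, 221.5]
tcp_rot: [0.209, 0.977, 0.006, -0.035]
force: [0.2, -0.8, -2.4]
grip_width: 0.495
```

step_arm(targets=[-1,-0.003,-0.016,0,0,0,-2,-1,-0.006,-0.032,0,0,0,-4,-1,-0.009,-0.048,0,0,0,-6,-1,-0.012,-0.063,0,0,0,-8,-1,-0.014,-0.078,0,0,0,-10,-1,-0.016,-0.092,0,0,0,-12,-1,-0.017,-0.105,0,0,0,-13,-1,-0.018,-0.115,0,0,0,-14,-1,-0.018,-0.122,0,0,0,-14,-1,-0.018,-0.126,0,0,0,-14,-1,-0.018,-0.128,0,0,0,-14,-1,-0.018,-0.128,0,0,0,-14])

```text
clock: 19.52
eef_pos: [529.8, -385.3, 221.7]
tcp_rot: [0.324, 0.945, 0.01, -0.034]
force: [0.2, -0.6, -2.2]
grip_width: 0.492
```

```bash
python3 - <<'E'
from h import *
st=env.state();np.save('w14.npy',st,allow_pickle=True);cv2.imwrite('pics/w14.png',env.camera('wrist'))
im=env.camera('side');cv2.imwrite('pics/s14.png',im)
cv2.imwrite('pics/t14.png',env.camera('top'))
print(st['clock'],st['eef_pos'],st['tcp_rot'],st['force'],st['grip_width'],st['q'].round(2))
E
```

```text
19.5167 [ 529.80612084 -385.253459    221.70027104] [ 0.3244669   0.94524948  0.00974665 -0.03361037] [ 0.15419118 -0.5898439  -2.23232579] 0.49188288071363434 [-0.8   0.31  1.5  -0.01  1.4  -1.7 ]
```

View pics/w14.png

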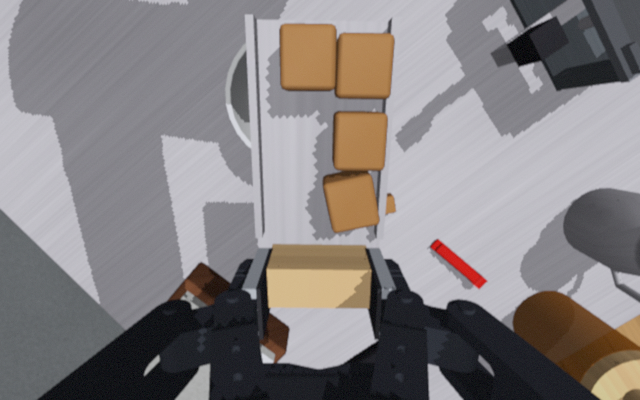

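View pics/s14.png

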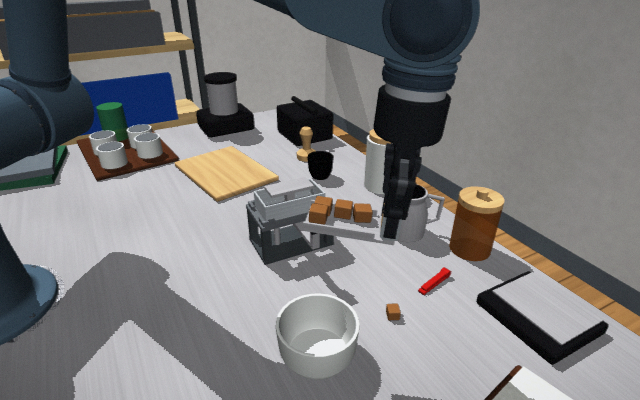

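View pics/t14.png

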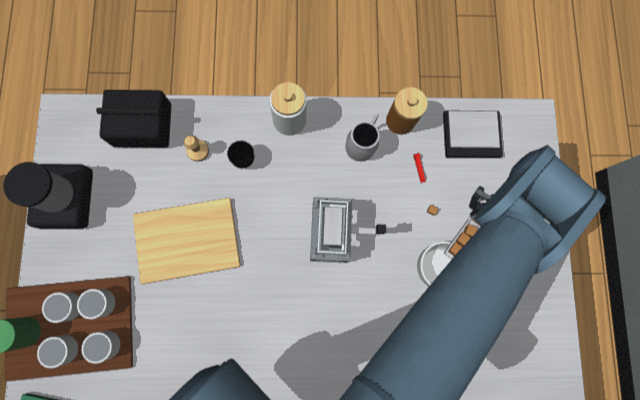

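```bash
python3 - <<'E'
from h import *
t=cv2.imread('pics/top0.png');s=cv2.imread('pics/side0.png')
a=cv2.resize(t[230:305,405:485],None,fx=5,fy=5,interpolation=cv2.INTER_CUBIC);b=cv2.resize(s[290:380,270:365],None,fx=4.1,fy=4.1,interpolation=cv2.INTER_CUBIC)
h=max(a.shape[0],b.shape[0]);o=np.zeros((h,a.shape[1]+b.shape[1],3),np.uint8);o[:a.shape[0],:a.shape[1]]=a;o[:b.shape[0],a.shape[1]:]=b
# overlay predicted rim
c=cam('top');q=cam('side')
th=np.linspace(0,2*np.pi,60)
for r,col in((60,(0,0,255)),(55,(0,255,0))):
  for k in th:
    p=[446+r*np.cos(k),-349+r*np.sin(k),66]
    u=proj(c,p);cv2.circle(o,(int((u[0]-405)*5),int((u[1]-230)*5)),1,col,-1)
    u=proj(q,p);cv2.circle(o,(int(400+(u[0]-270)*4.1),int((u[1]-290)*4.1)),1,col,-1)
cv2.imwrite('pics/pot.png',o)
E
```

```text
(no output)
```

View pics/pot.png

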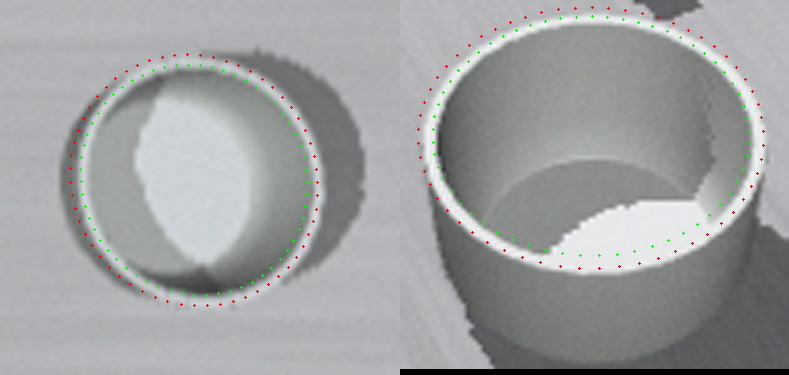

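step_arm(targets=[-1,0.001,-0.002,-0.005,0,0,0,-1,0.002,-0.005,-0.015,0,0,0,-1,0.004,-0.009,-0.027,0,0,0,-1,0.006,-0.014,-0.041,0,0,0,-1,0.008,-0.019,-0.056,0,0,0,-1,0.01,-0.025,-0.071,0,0,0,-1,0.012,-0.031,-0.086,0,0,0,-1,0.013,-0.036,-0.1,0,0,0,-1,0.014,-0.04,-0.111,0,0,0,-1,0.0147,-0.043,-0.119,-0.5,-0.7,0,-1,0.0147,-0.043,-0.123,-1,-1.3,0,-1,0.0147,-0.043,-0.125,-1.2,-1.6,0])

```text
clock: 20.67
eef_pos: [543.8, -427.9, 95.2]
tcp_rot: [0.325, 0.946, 0.005, -0.018]
force: [0.4, -0.1, -1.1]
grip_width: 0.495
```

```bash
python3 - <<'E'
from h import *
st=env.state();np.save('w15.npy',st,allow_pickle=True);cv2.imwrite('pics/w15.png',env.camera('wrist'))
im=env.camera('side');crop(im,220,190,480,390,3,'pics/s15.png')
Rm=R.from_quat(st['tcp_rot']).as_matrix();print('mouth',st['eef_pos']+Rm@[104,0,-1])
print(st['clock'],st['eef_pos'],st['tcp_rot'],st['force'],st['grip_width'],st['q'].round(2))
E
```

```text
mouth [ 461.88733443 -364.01738593   99.97195544]
20.6667 [ 543.84709162 -427.86733921   95.19894096] [ 0.32482135  0.94560047  0.00470343 -0.01757074] [ 0.44544114 -0.13631975 -1.13886514] 0.49514186531230464 [-0.83  0.5   1.5  -0.01  1.18 -1.73]
```

View pics/w15.png

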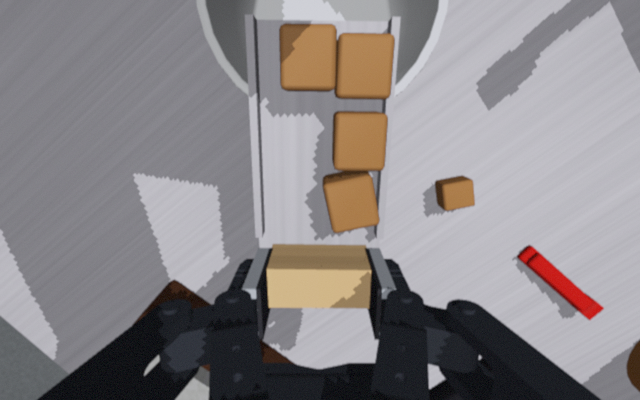

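View pics/s15.png

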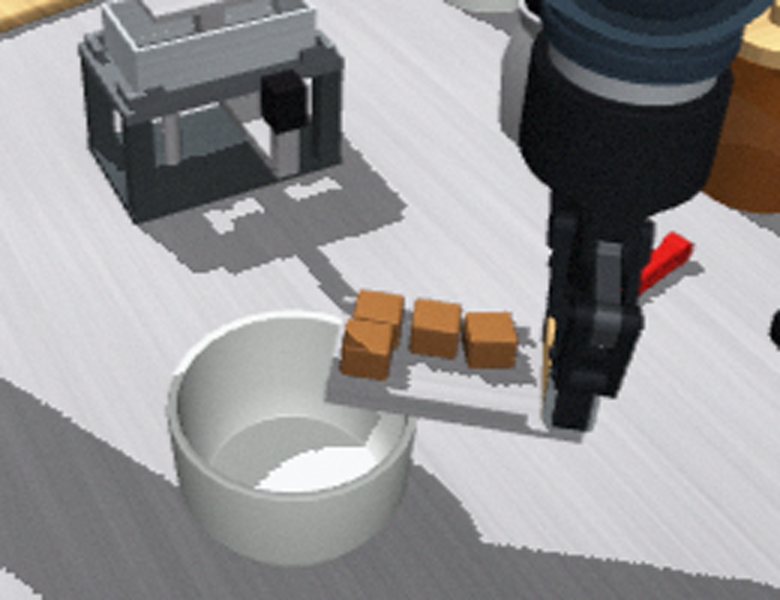

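step_arm(targets=[-1,0,0,0.006,-2.5,-3.2,0,-1,0,0.0005,0.013,-5,-6.4,0,-1,-0.001,0.001,0.019,-7.4,-9.5,0,-1,-0.002,0.002,0.023,-9.4,-12.1,0,-1,-0.0035,0.003,0.027,-11.4,-14.7,0,-1,-0.005,0.004,0.03,-13.5,-17.4,0,-1,-0.005,0.004,0.03,-13.5,-17.4,0])

```text
clock: 21.35
eef_pos: [538.5, -423.0, 127.4]
tcp_rot: [0.32, 0.931, -0.057, 0.164]
force: [-1.6, -0.0, -2.2]
grip_width: 0.493
```

```bash
cat > look.py <<'E'
import sys
from h import *
n=sys.argv[1]
st=env.state();np.save(f'{n}.npy',st,allow_pickle=True);cv2.imwrite(f'pics/{n}w.png',env.camera('wrist'))
im=env.camera('side');cv2.imwrite(f'pics/{n}side.png',im)
if len(sys.argv)>2:
    a=list(map(float,sys.argv[2:]));crop(im,int(a[0]),int(a[1]),int(a[2]),int(a[3]),a[4],f'pics/{n}s.png')
print(st['clock'],st['eef_pos'].round(1),st['tcp_rot'].round(4),st['force'].round(1),round(st['grip_width'],3),st['q'].round(2))
E
python3 look.py a16 220 190 480 390 3
```

```text
21.35 [ 538.5 -423.   127.4] [ 0.32    0.9313 -0.0575  0.1643] [-1.6 -0.  -2.2] 0.493 [-0.86  0.26  1.77  0.09  0.77 -1.82]
```

View pics/a16w.png

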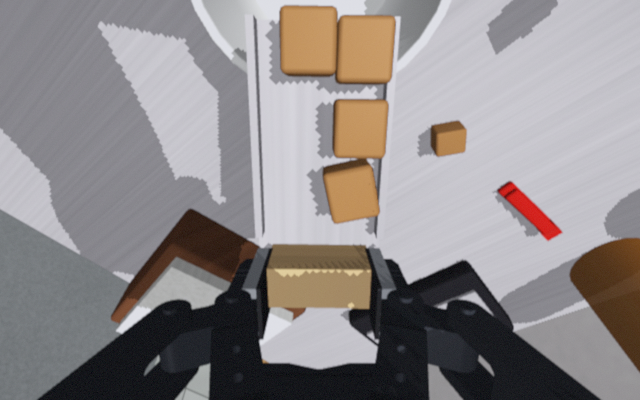

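View pics/a16s.png

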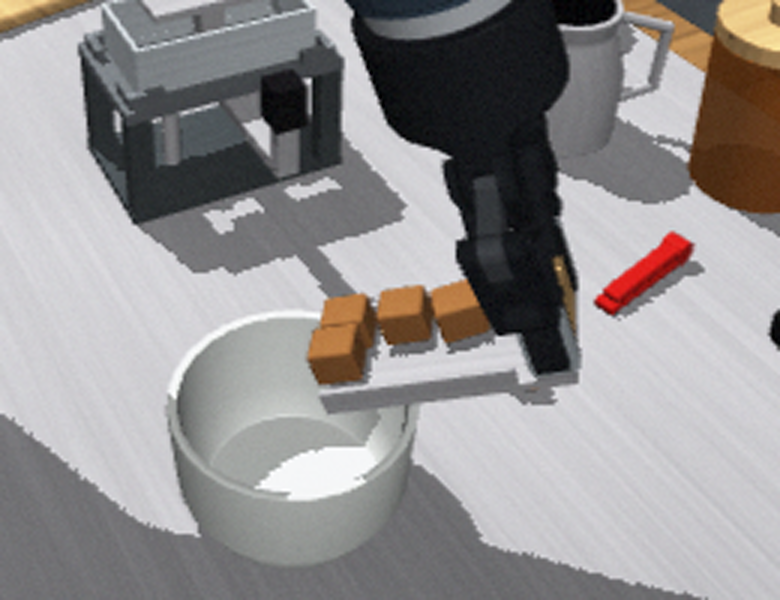

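step_arm(targets=[-1,-0.002,0.0015,0.003,-2,-2.6,0,-1,-0.004,0.003,0.006,-4,-5.2,0,-1,-0.006,0.005,0.01,-6.1,-7.9,0,-1,-0.006,0.005,0.01,-6.1,-7.9,0,-1,-0.006,0.005,0.01,-6.1,-7.9,0])

```text
clock: 21.87
eef_pos: [533.6, -419.4, 137.0]
tcp_rot: [0.314, 0.914, -0.084, 0.244]
force: [0.6, -0.2, -1.4]
grip_width: 0.498
```

```bash
python3 look.py a17 220 190 480 390 3
```

```text
21.8667 [ 533.6 -419.4  137. ] [ 0.3141  0.9136 -0.0845  0.2439] [ 0.6 -0.2 -1.4] 0.498 [-0.87  0.17  1.9   0.19  0.57 -1.92]
```

View pics/a17w.png

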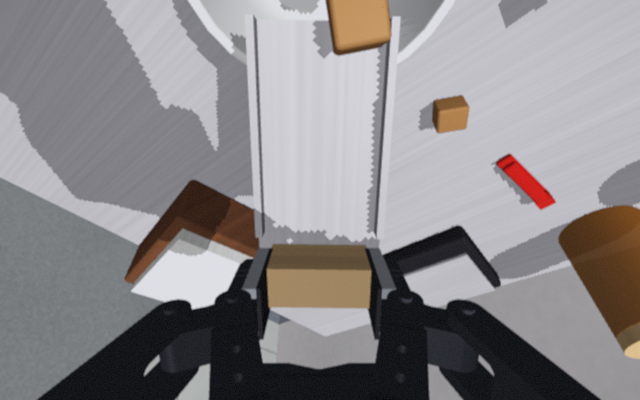

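View pics/a17s.png

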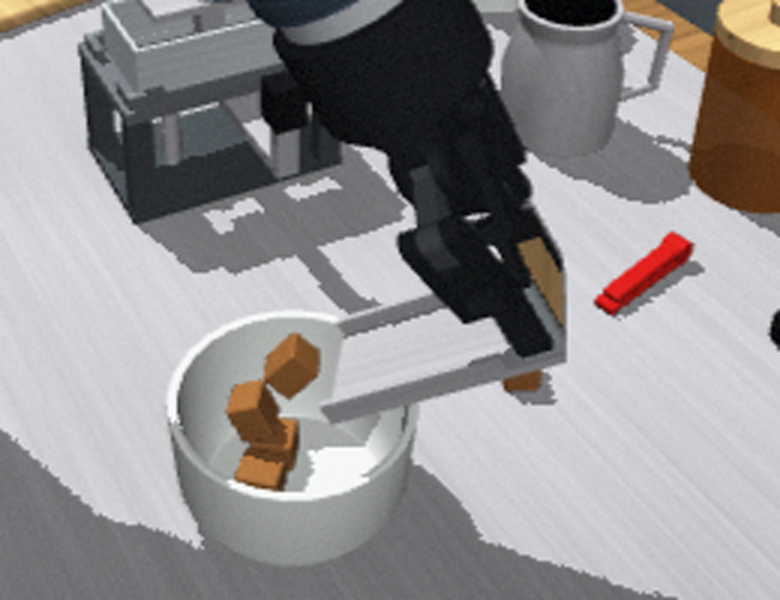

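step_arm(targets=[-1,0,0,0,0,0,0,-1,0,0,0,0,0,0,-1,0,0,0,0,0,0,-1,0,0,0,0,0,0,-1,0,0,0,0,0,0])

```text
clock: 22.38
eef_pos: [533.5, -419.3, 136.8]
tcp_rot: [0.314, 0.913, -0.085, 0.245]
force: [-0.3, 0.1, -2.2]
grip_width: 0.492
```

```bash
python3 look.py a18 220 190 480 390 3; python3 - <<'E'
from h import *
cv2.imwrite('pics/t18.png',env.camera('top'))
E
```

```text
22.3833 [ 533.5 -419.3  136.8] [ 0.3141  0.9134 -0.0847  0.2445] [-0.3  0.1 -2.2] 0.492 [-0.87  0.17  1.9   0.19  0.57 -1.92]
```

View pics/a18s.png

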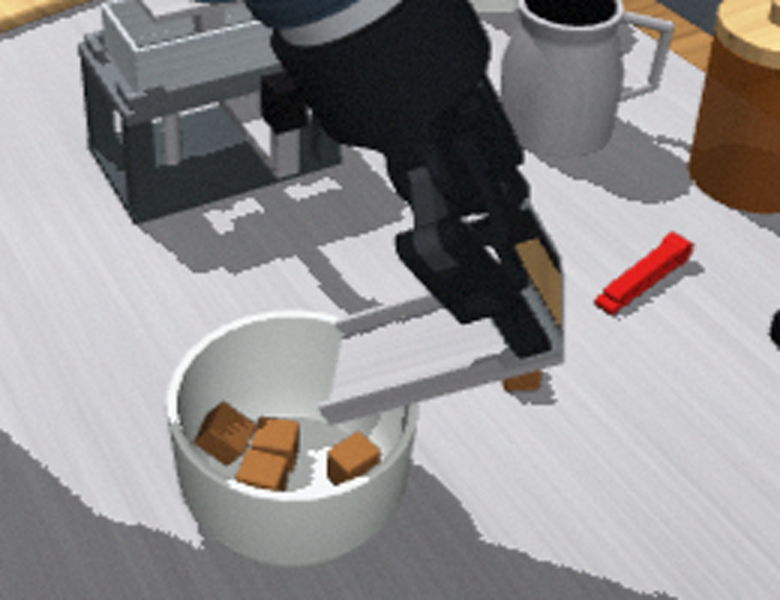

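step_arm(targets=[-1,0,0,0.01,0,0,0,-1,0,0,0.025,3,3.9,0,-1,0,0,0.045,6,7.8,0,-1,0,0,0.065,9,11.7,0,-1,0,0,0.085,12,15.6,0,-1,0,0,0.1,15,19.5,0,-1,0,0,0.11,18.3,23.6,0,-1,0,0,0.115,18.3,23.6,0,-1,0,0,0.115,18.3,23.6,0])

```text
clock: 23.28
eef_pos: [534.4, -420.3, 253.7]
tcp_rot: [0.325, 0.946, -0.003, 0.003]
force: [-0.4, -0.3, -1.4]
grip_width: 0.491
```

```bash
python3 look.py a19 220 90 480 290 3; python3 - <<'E'
from h import *
cv2.imwrite('pics/t19.png',env.camera('top'))
E
```

```text
23.2833 [ 534.4 -420.3  253.7] [ 0.3249  0.9458 -0.0027  0.003 ] [-0.4 -0.3 -1.4] 0.491 [-0.83  0.29  1.46 -0.    1.38 -1.74]
```

View pics/a19w.png

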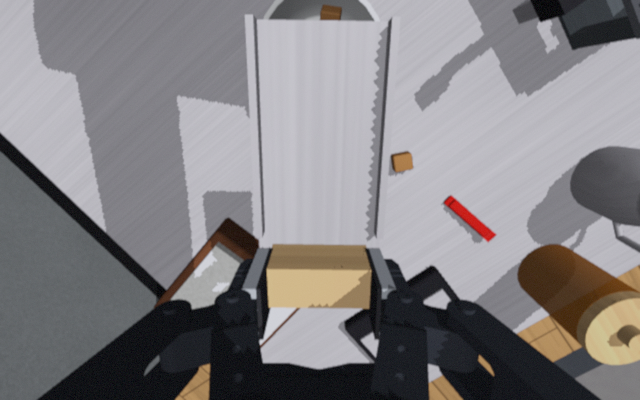

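View pics/a19s.png

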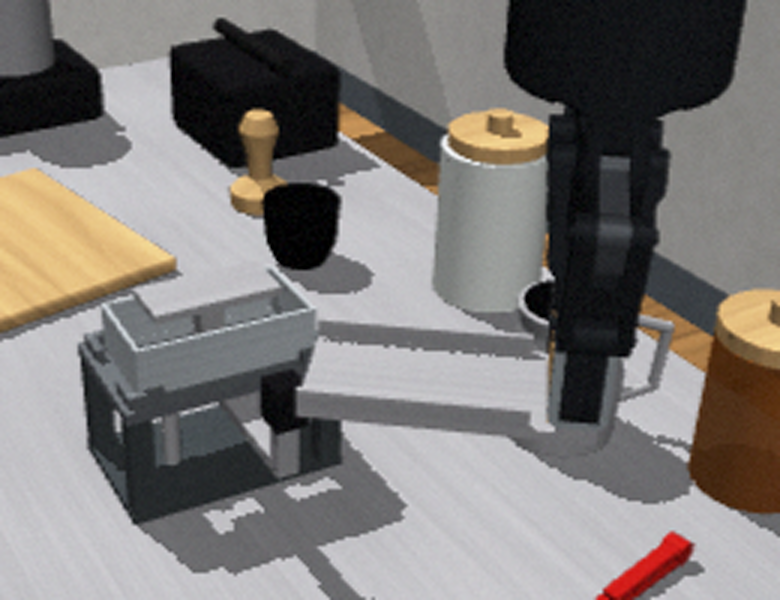

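step_arm(targets=[-1,0,0.01,0,0,0,1,-1,0.001,0.028,0,0,0,3,-1,0.002,0.055,0,0,0,5,-1,0.003,0.085,0,0,0,7,-1,0.004,0.118,0,0,0,9,-1,0.005,0.152,0,0,0,11,-1,0.006,0.187,0,0,0,13,-1,0.007,0.222,0,0,0,15,-1,0.008,0.257,0,0,0,17,-1,0.009,0.292,0,0,0,19,-1,0.009,0.327,0,0,0,21,-1,0.009,0.362,0,0,0,23])

```text
clock: 24.43
eef_pos: [540.9, -54.7, 251.0]
tcp_rot: [0.129, 0.992, -0.001, 0.001]
force: [1.8, 0.3, -0.8]
grip_width: 0.496
```

step_arm(targets=[-1,0.001,0.035,0,0,0,2,-1,0.002,0.07,0,0,0,4,-1,0.003,0.105,0,0,0,6,-1,0.004,0.14,0,0,0,8,-1,0.005,0.175,0,0,0,10,-1,0.006,0.21,0,0,0,12,-1,0.006,0.245,0,0,0,14,-1,0.007,0.28,0,0,0,16,-1,0.007,0.315,0,0,0,18,-1,0.008,0.348,0,0,0,20,-1,0.008,0.376,0,0,0,22,-1,0.008,0.395,0,0,0,23.6])

```text
clock: 25.43
eef_pos: [548.4, 340.4, 250.9]
tcp_rot: [-0.078, 0.997, -0.001, 0.001]
force: [-0.4, 0.5, -0.8]
grip_width: 0.489
```

step_arm(targets=[-1,0,0.004,-0.02,0,0,0,-1,0,0.004,-0.04,0,0,0,-1,0,0.004,-0.06,0,0,0,-1,0,0.004,-0.08,0,0,0,-1,0,0.004,-0.1,0,0,0,-1,0,0.004,-0.12,0,0,0,-1,0,0.004,-0.135,0,0,0,-1,0,0.004,-0.145,0,0,0,-1,0,0.004,-0.15,0,0,0,-1,0,0.004,-0.15,0,0,0])

```text
clock: 26.27
eef_pos: [549.1, 341.5, 100.5]
tcp_rot: [-0.076, 0.997, -0.002, 0.0]
force: [-0.4, -0.0, -1.1]
grip_width: 0.495
```

```bash
python3 look.py a20 140 60 340 210 4
```

```text
26.2667 [549.1 341.5 100.5] [-7.590e-02  9.971e-01 -1.500e-03  2.000e-04] [-0.4 -0.  -1.1] 0.495 [ 0.38  0.38  1.65 -0.    1.12 -1.34]
```

View pics/a20w.png

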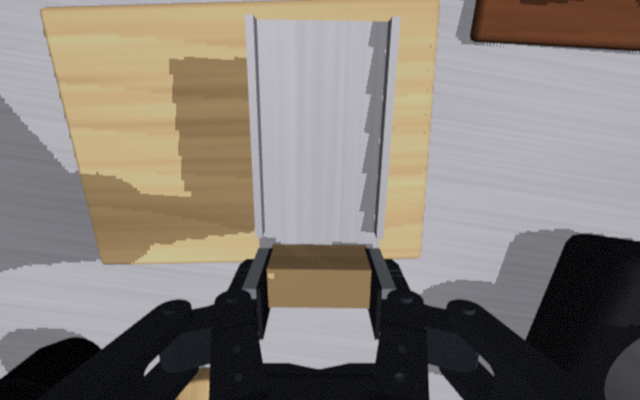

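View pics/a20s.png

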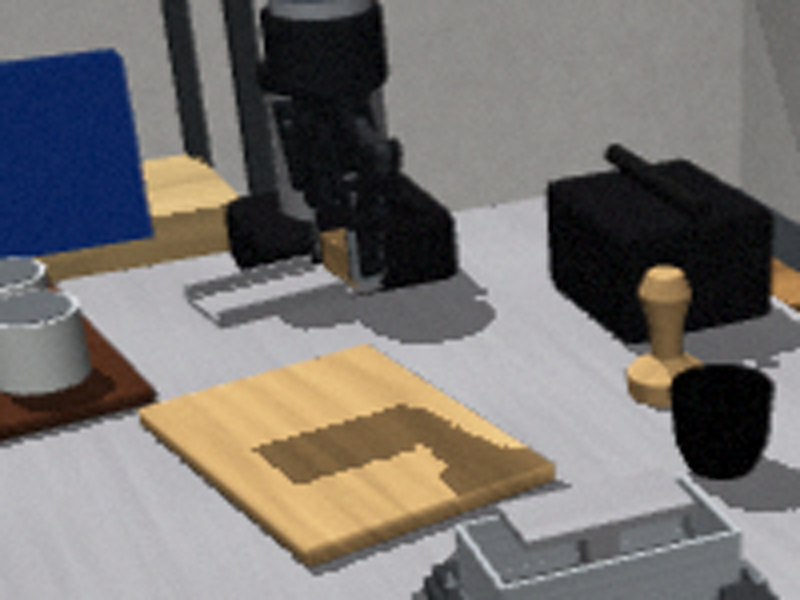

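```bash
python3 - <<'E'
from h import *
st=np.load('a20.npy',allow_pickle=True).item();w=cam('wrist',st)
B=np.array([atz(w,u,14) for u in [(42,10),(438,-1),(421,256),(104,265)]]);print(B.round(0),B.mean(0).round(0),np.linalg.norm(B[0]-B[1]),np.linalg.norm(B[0]-B[3]))
c=B.mean(0)[:2];a=np.arctan2(*(B[3]-B[0])[[1,0]]);print(np.degrees(a))
Rm=R.from_quat(st['tcp_rot']).as_matrix();b=(st['eef_pos']+Rm@[48,0,-1]);d=b[:2]-c;print('base c',b,'local',np.cos(a)*d[0]+np.sin(a)*d[1],-np.sin(a)*d[0]+np.cos(a)*d[1])
E
```

```text
[[448. 152.  14.]
 [406. 392.  14.]
 [577. 424.  14.]
 [622. 183.  14.]] [513. 288.  14.] 243.9768940192047 176.2398531271266
9.968591496568685
base c [501.64981458 334.20558235 101.4920419 ] local -3.2603036524330005 47.694385638587356
```

step_arm(targets=[-1,0,0.002,-0.015,0,0,0,-1,0,0.004,-0.03,0,0,0,-1,0,0.004,-0.045,0,0,0,-1,0,0.004,-0.058,0,0,0,-1,0,0.004,-0.068,0,0,0,-1,0,0.004,-0.075,0,0,0,-1,0,0.004,-0.079,0,0,0,-1,0,0.004,-0.081,0,0,0,-1,0,0.004,-0.082,0,0,0,-1,0,0.004,-0.082,0,0,0])

```text
clock: 27.2
eef_pos: [550.8, 345.9, 20.2]
tcp_rot: [-0.076, 0.997, -0.001, 0.002]
force: [0.3, 0.7, -1.1]
grip_width: 0.492
```

step_arm(targets=[-1,0,0,-0.001,0,0,0,-1,0,0,-0.0015,0,0,0,-1,0,0,-0.0015,0,0,0,-1,0,0,-0.0015,0,0,0])

```text
clock: 27.53
eef_pos: [550.5, 345.8, 18.6]
tcp_rot: [-0.076, 0.997, -0.001, 0.002]
force: [0.1, -0.9, -1.5]
grip_width: 0.493
```

```bash
python3 look.py a21 140 60 340 210 4
```

```text
27.5333 [550.5 345.8  18.6] [-0.0757  0.9971 -0.0011  0.0016] [ 0.1 -0.9 -1.5] 0.493 [ 0.39  0.5   1.65 -0.    0.98 -1.33]
```

View pics/a21s.png

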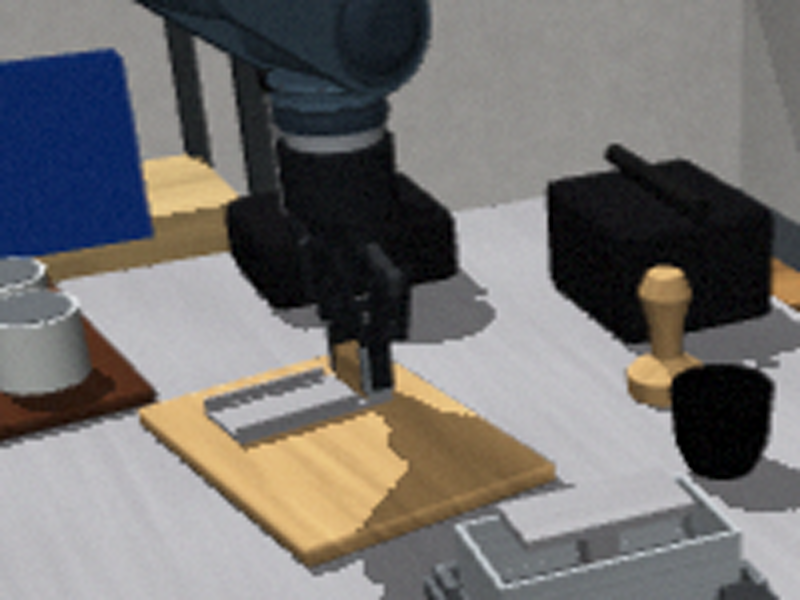

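step_arm(targets=[-1,0,0,-0.0005,0,0,0,-1,0,0,-0.001,0,0,0,-1,0,0,-0.001,0,0,0,-1,0,0,-0.001,0,0,0])

```text
clock: 27.97
eef_pos: [550.6, 345.8, 18.0]
tcp_rot: [-0.076, 0.997, -0.001, 0.001]
force: [-1.9, -1.5, 4.2]
grip_width: 0.494
```

Contact. Open to about 60 mm and back off upwards.

step_arm(targets=[0.2,0,0,0,0,0,0,0.4,0,0,0,0,0,0,0.4,0,0,0,0,0,0,0.5,0,0,0.01,0,0,0,0.5,0,0,0.03,0,0,0,0.5,0,0,0.06,0,0,0,1,0,0,0.1,0,0,0,1,0,0,0.14,0,0,0,1,0,0,0.17,0,0,0])

```text
clock: 28.72
eef_pos: [551.3, 346.2, 191.9]
tcp_rot: [-0.076, 0.997, -0.001, 0.003]
force: [0.2, -0.5, 1.0]
grip_width: 0.999
```

```bash
python3 look.py a22 140 60 340 210 4;python3 - <<'E'
from h import *
cv2.imwrite('pics/t22.png',env.camera('top'))
E
```

```text
28.7167 [551.3 346.2 191.9] [-7.570e-02  9.971e-01 -5.000e-04  3.400e-03] [ 0.2 -0.5  1. ] 0.999 [ 0.39  0.28  1.59 -0.    1.27 -1.33]
```

View pics/a22w.png

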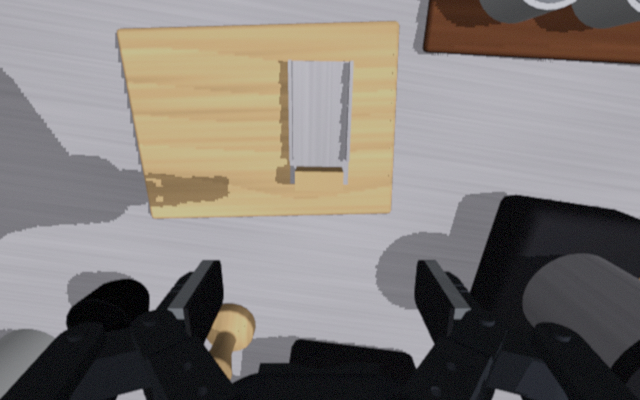

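View pics/a22s.png

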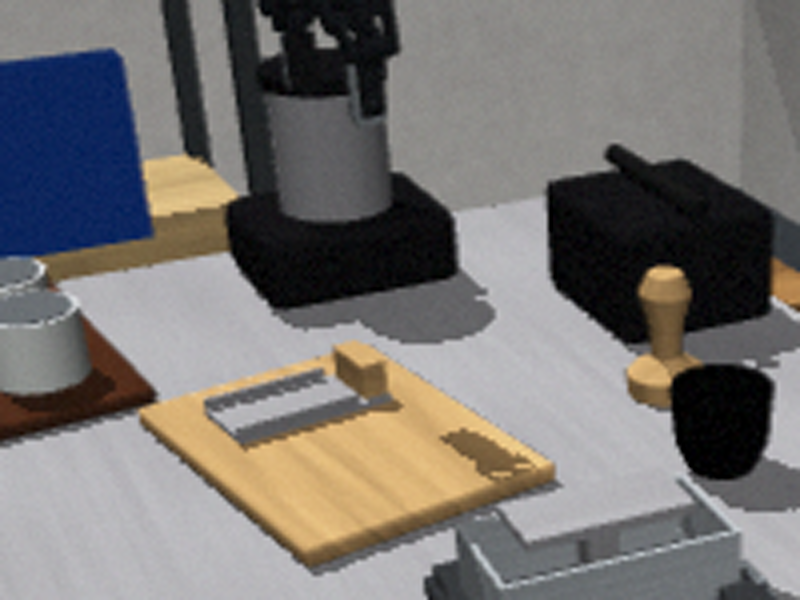

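View pics/t22.png

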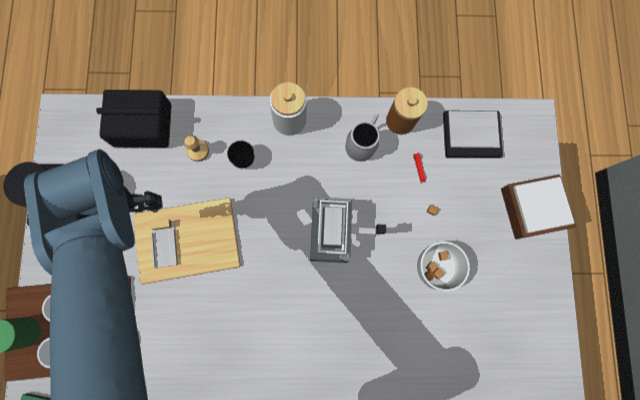

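step_arm(targets=[1,0,-0.02,0.005,0,0,-3,1,-0.001,-0.05,0.01,0,0,-7,1,-0.002,-0.085,0.01,0,0,-12,1,-0.004,-0.12,0.01,0,0,-17,1,-0.006,-0.155,0.01,0,0,-22,1,-0.008,-0.19,0.01,0,0,-27,1,-0.01,-0.225,0.01,0,0,-32,1,-0.012,-0.26,0.01,0,0,-37,1,-0.013,-0.295,0.01,0,0,-42,1,-0.014,-0.33,0.01,0,0,-47,1,-0.015,-0.36,0.01,0,0,-52,1,-0.016,-0.39,0.01,0,0,-57])

```text
clock: 29.87
eef_pos: [533.2, -45.7, 195.9]
tcp_rot: [0.411, 0.911, -0.002, -0.001]
force: [1.1, 0.9, -0.2]
grip_width: 1.0
```

step_arm(targets=[1,-0.001,-0.03,0,0,0,-6,1,-0.002,-0.06,0,0,0,-12,1,-0.003,-0.085,0,0,0,-18,1,-0.004,-0.11,0,0,0,-24,1,-0.005,-0.13,0,0,0,-30,1,-0.006,-0.14,0,0,0,-36,1,-0.0065,-0.146,0,0,0,-42,1,-0.0065,-0.146,0,0,0,-44.6,1,-0.0065,-0.146,0,0,0,-44.6,1,-0.0065,-0.146,0,0,0,-44.6])

```text
clock: 30.7
eef_pos: [527.3, -189.9, 196.1]
tcp_rot: [0.724, 0.689, -0.002, -0.001]
force: [0.3, 0.8, 0.3]
grip_width: 1.001
```

```bash
python3 look.py a23
```

```text
30.7 [ 527.3 -189.9  196.1] [ 0.7244  0.6893 -0.0021 -0.0011] [0.3 0.8 0.3] 1.001 [-0.55  0.07  1.82 -0.    1.25 -0.5 ]
```

View pics/a23w.png

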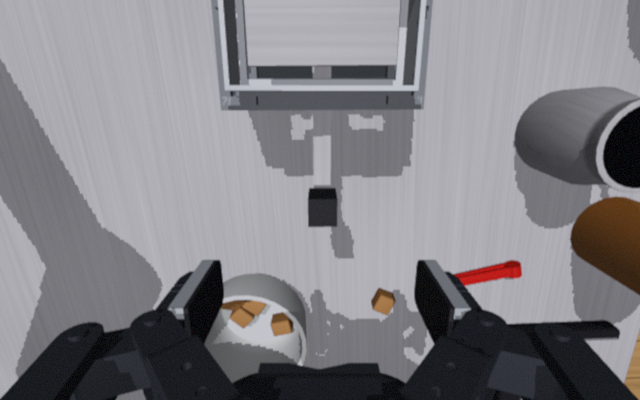

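step_arm(targets=[1,0.0015,0,-0.02,0,0,0,1,0.0015,0,-0.04,0,0,0,1,0.0015,0,-0.06,0,0,0,1,0.0015,0,-0.075,0,0,0,1,0.0015,0,-0.087,0,0,0,1,0.0015,0,-0.094,0,0,0,1,0.0015,0,-0.095,0,0,0])

```text
clock: 31.38
eef_pos: [528.6, -189.6, 100.8]
tcp_rot: [0.725, 0.689, -0.002, -0.001]
force: [0.1, 0.2, -0.5]
grip_width: 0.998
```

step_arm(targets=[-1,0,0,0,0,0,0,-1,0,0,0,0,0,0,-1,0,0,0,0,0,0,-1,0,0,0,0,0,0,-1,0,0,0,0,0,0,-1,0,0,0,0,0,0,-1,0,0,0,0,0,0,-1,0,0,0,0,0,0,-1,0,0,0,0,0,0,-1,0,0,0,0,0,0], squeeze=60)

```text
clock: 32.22
eef_pos: [529.4, -190.4, 102.8]
tcp_rot: [0.725, 0.689, -0.002, -0.0]
force: [-4.6, -0.8, 4.7]
grip_width: 0.223
```

step_arm(targets=[-1,0,0,-0.003,0,0,0,-1,0,0,-0.008,0,0,0,-1,0,0,-0.013,0,0,0,-1,0,0,-0.018,0,0,0,-1,0,0,-0.023,0,0,0,-1,0,0,-0.028,0,0,0,-1,0,0,-0.033,0,0,0,-1,0,0,-0.038,0,0,0,-1,0,0,-0.042,0,0,0,-1,0,0,-0.045,0,0,0,-1,0,0,-0.047,0,0,0,-1,0,0,-0.047,0,0,0])

```text
clock: 33.22
eef_pos: [529.4, -190.4, 55.2]
tcp_rot: [0.725, 0.689, -0.002, -0.0]
force: [-2.1, -0.9, 0.9]
grip_width: 0.22
```

step_arm(targets=[-1,0,0,-0.001,0,0,0,-1,0,0,-0.002,0,0,0,-1,0,0,-0.003,0,0,0,-1,0,0,-0.004,0,0,0,-1,0,0,-0.005,0,0,0,-1,0,0,-0.005,0,0,0])

```text
clock: 33.72
eef_pos: [529.5, -190.5, 53.7]
tcp_rot: [0.725, 0.689, -0.003, -0.001]
force: [-15.1, 5.0, 27.7]
grip_width: 0.22
```

```bash
python3 look.py a24 220 120 380 260 5
```

```text
33.7167 [ 529.5 -190.5   53.7] [ 0.7246  0.6892 -0.0025 -0.001 ] [-15.1   5.   27.7] 0.22 [-0.54  0.28  1.88 -0.01  0.99 -0.49]
```

View pics/a24s.png

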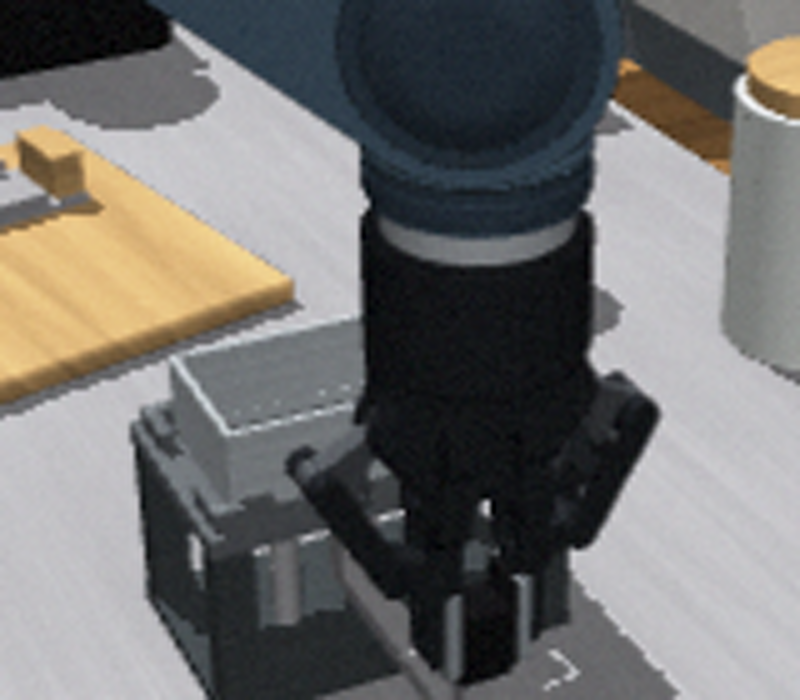

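step_arm(targets=[-1,0,0,0.0025,0,0,0,-0.3,0,0,0.0025,0,0,0,0.2,0,0,0.0025,0,0,0,0.5,0,0,0.0025,0,0,0,1,0,0,0.02,0,0,0,1,0,0,0.05,0,0,0,1,0,0,0.085,0,0,0,1,0,0,0.12,0,0,0,1,0,0.01,0.145,0,0,6,1,0,0.02,0.145,0,0,12,1,0,0.03,0.145,0,0,18,1,0.001,0.04,0.145,0,0,24])

```text
clock: 34.82
eef_pos: [530.7, -149.9, 195.7]
tcp_rot: [0.564, 0.826, -0.002, 0.001]
force: [-0.7, 0.0, -1.0]
grip_width: 1.001
```

step_arm(targets=[1,0,0.01,0,0,0,7,1,0.001,0.02,0,0,0,14,1,0.002,0.03,0,0,0,21,1,0.003,0.04,0,0,0,28,1,0.004,0.05,0,0,0,35,1,0.004,0.06,0,0,0,42,1,0.004,0.07,0,0,0,49,1,0.004,0.073,0,0,0,56,1,0.004,0.073,0,0,0,63,1,0.004,0.073,0,0,0,66,1,0.004,0.073,0,0,0,66,1,0.004,0.073,0,0,0,66])

```text
clock: 35.82
eef_pos: [534.4, -77.2, 194.9]
tcp_rot: [0.026, 1.0, -0.001, 0.001]
force: [0.9, -0.3, -0.4]
grip_width: 1.0
```

```bash
python3 look.py a25 220 120 380 260 5
```

```text
35.8167 [534.4 -77.2 194.9] [ 0.0263  0.9997 -0.0012  0.0011] [ 0.9 -0.3 -0.4] 1.0 [-0.35  0.02  1.87 -0.    1.24 -1.87]
```

View pics/a25w.png

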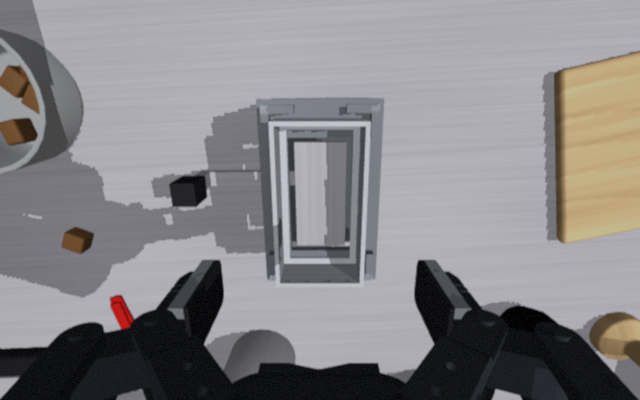

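View pics/a25s.png

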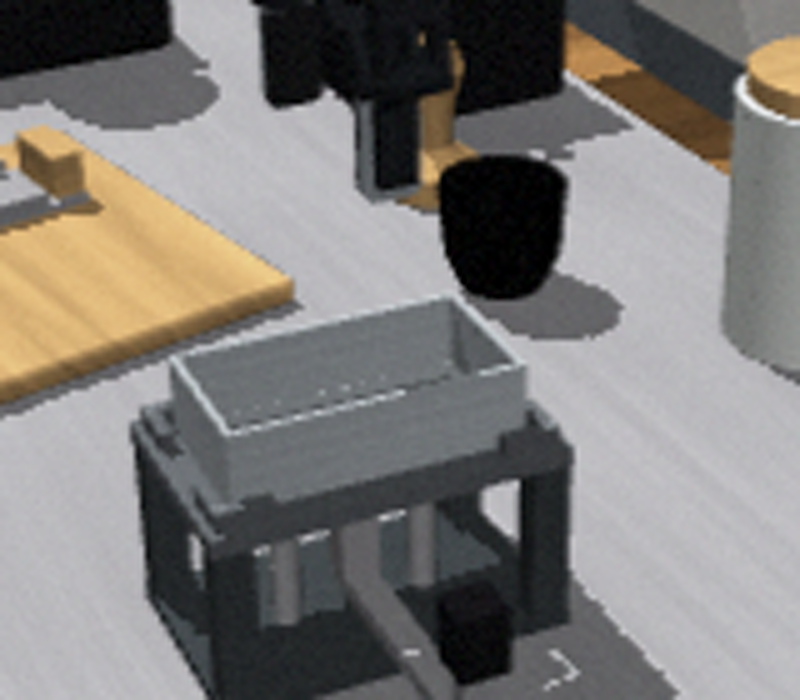

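step_arm(targets=[1,0,0,-0.03,0,0,0,1,0,0,-0.055,0,0,0,1,0,0,-0.075,0,0,0,1,0,0,-0.09,0,0,0,1,0,0,-0.1,0,0,0,1,0,0,-0.107,0,0,0,1,0,0,-0.108,0,0,0,1,0,0,-0.108,0,0,0])

```text
clock: 36.58
eef_pos: [534.7, -77.4, 87.6]
tcp_rot: [0.026, 1.0, -0.001, 0.001]
force: [0.2, 0.2, 1.0]
grip_width: 1.001
```

step_arm(targets=[-1,0,0,0,0,0,0,-1,0,0,0,0,0,0,-1,0,0,0,0,0,0,-1,0,0,0,0,0,0,-1,0,0,0,0,0,0,-1,0,0,0,0,0,0,-1,0,0,0,0,0,0], squeeze=50)

```text
clock: 37.17
eef_pos: [535.5, -77.7, 88.8]
tcp_rot: [0.025, 1.0, -0.002, 0.003]
force: [-0.3, 0.7, 6.3]
grip_width: 0.763
```

step_arm(targets=[-1,0,0,0.01,0,0,0,-1,0,0,0.025,0,0,0,-1,0,0,0.045,0,0,0,-1,0,0,0.065,0,0,0,-1,0,0,0.085,0,0,0,-1,0,0,0.1,0,0,0,-1,0,0,0.1,0,0,0])

```text
clock: 37.75
eef_pos: [536.1, -77.8, 191.2]
tcp_rot: [0.025, 1.0, -0.002, 0.004]
force: [0.5, -0.7, -1.7]
grip_width: 0.761
```

```bash
python3 look.py a26 220 90 380 230 5
```

```text
37.75 [536.1 -77.8 191.2] [ 0.0254  0.9997 -0.0024  0.0043] [ 0.5 -0.7 -1.7] 0.761 [-0.35  0.03  1.88 -0.    1.23 -1.87]
```

View pics/a26s.png

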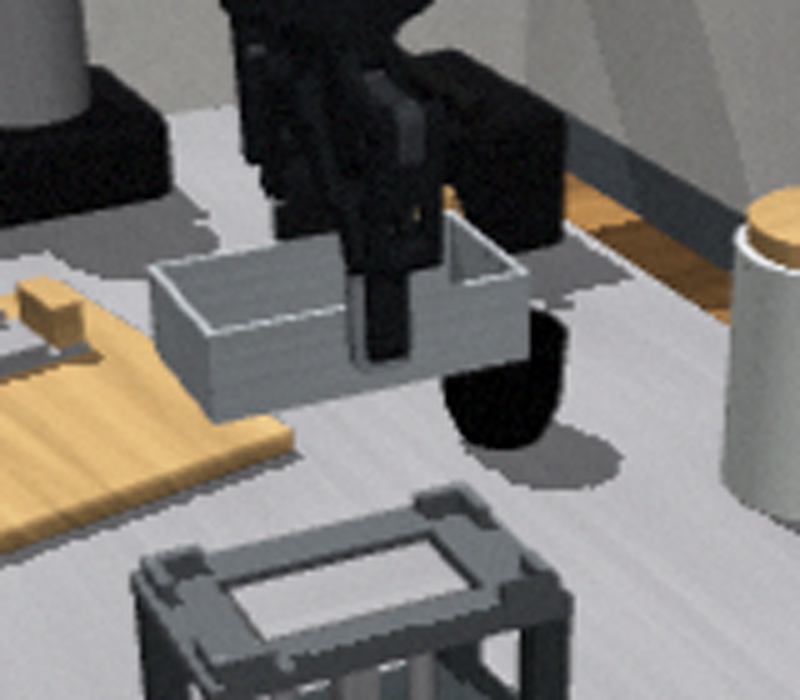

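step_arm(targets=[-1,0,0.015,0,0,0,1,-1,-0.002,0.04,0,0,0,2,-1,-0.004,0.075,0,0,0,3,-1,-0.006,0.11,0,0,0,4,-1,-0.008,0.145,0,0,0,5,-1,-0.01,0.18,0,0,0,6,-1,-0.012,0.215,0,0,0,7,-1,-0.014,0.25,0,0,0,8,-1,-0.016,0.28,0,0,0,9,-1,-0.016,0.3,0,0,0,10,-1,-0.016,0.31,0,0,0,11,-1,-0.016,0.31,0,0,0,11])

```text
clock: 38.85
eef_pos: [517.2, 234.0, 185.5]
tcp_rot: [-0.072, 0.997, -0.001, -0.0]
force: [0.0, 0.1, -2.8]
grip_width: 0.764
```

step_arm(targets=[-1,0,0,-0.02,0.1,0.4,0,-1,0,0,-0.045,0.1,0.4,0,-1,0,0,-0.07,0.1,0.4,0,-1,0,0,-0.095,0.1,0.4,0,-1,0,0,-0.115,0.1,0.4,0,-1,0,0,-0.13,0.1,0.4,0,-1,0,0,-0.14,0.1,0.4,0,-1,0,0,-0.15,0.1,0.4,0,-1,0,0,-0.16,0.1,0.4,0,-1,0,0,-0.165,0.1,0.4,0,-1,0,0,-0.167,0.1,0.4,0,-1,0,0,-0.167,0.1,0.4,0])

```text
clock: 39.85
eef_pos: [518.4, 232.7, 20.2]
tcp_rot: [-0.07, 0.998, -0.0, -0.002]
force: [-0.0, 0.5, -0.9]
grip_width: 0.762
```

```bash
python3 look.py a27 140 90 340 240 4
```

```text
39.85 [518.4 232.7  20.2] [-7.050e-02  9.975e-01 -1.000e-04 -2.100e-03] [-0.   0.5 -0.9] 0.762 [ 0.22  0.35  1.87  0.    0.93 -1.49]
```

View pics/a27s.png

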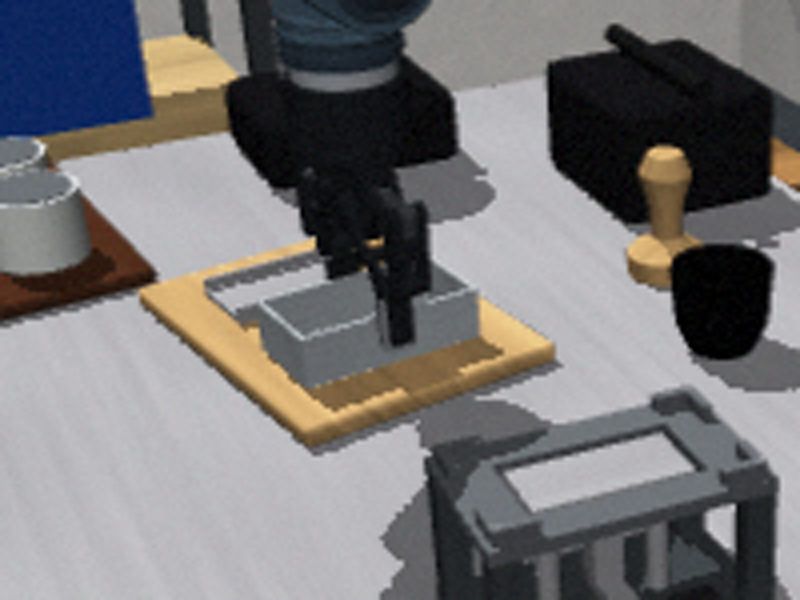

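View pics/a27w.png

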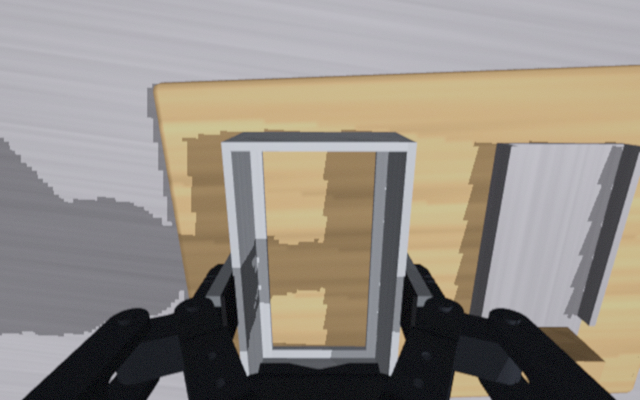

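Ring is between the fingers, well clear of the base (ring's right wall at 413 px, base edge at 475 px). Lowering the last 2–3 mm.

step_arm(targets=[-1,0,0,-0.001,0,0,0,-1,0,0,-0.002,0,0,0,-1,0,0,-0.0028,0,0,0,-1,0,0,-0.0028,0,0,0])

```text
clock: 40.28
eef_pos: [518.8, 232.9, 18.2]
tcp_rot: [-0.071, 0.998, -0.0, -0.002]
force: [-2.2, -0.2, 2.3]
grip_width: 0.762
```

step_arm(targets=[-1,0,0,-0.0007,0,0,0,0.4,0,0,-0.0007,0,0,0,1,0,0,-0.0007,0,0,0,1,0,0,-0.0007,0,0,0,1,0,0,-0.0007,0,0,0,1,0,0,0.02,0,0,0,1,0,0,0.05,0,0,0,1,0,0,0.085,0,0,0,1,0,0,0.12,0,0,0,1,0,0,0.16,0,0,0,1,0,0,0.18,0,0,0,1,0,0,0.18,0,0,0])

```text
clock: 41.28
eef_pos: [521.8, 233.6, 204.1]
tcp_rot: [-0.071, 0.997, 0.001, 0.004]
force: [1.7, 0.4, 0.1]
grip_width: 1.002
```

```bash
python3 look.py a28 140 90 340 240 4;python3 - <<'E'
from h import *
cv2.imwrite('pics/t28.png',env.camera('top'))
E
```

```text
41.2833 [521.8 233.6 204.1] [-7.060e-02  9.975e-01  8.000e-04  3.600e-03] [1.7 0.4 0.1] 1.002 [ 0.22  0.09  1.79  0.    1.26 -1.49]
```

View pics/a28s.png

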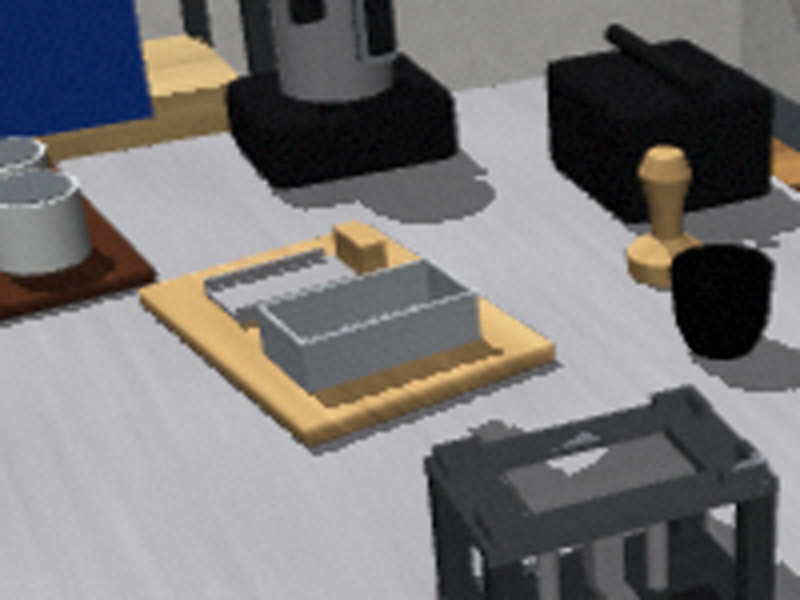

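View pics/t28.png

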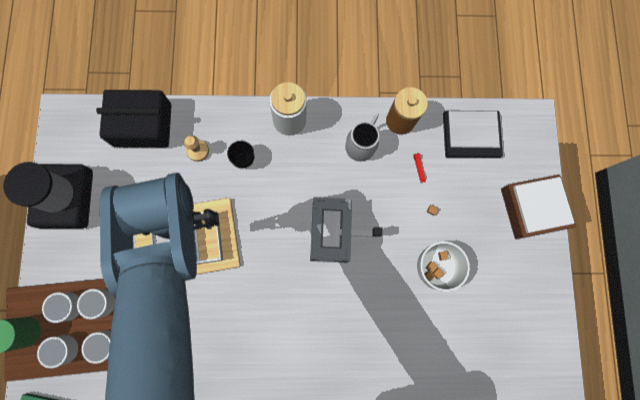

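step_arm(targets=[1,0.002,-0.02,0.01,0,0,-2,1,0.006,-0.055,0.02,0,0,-4,1,0.01,-0.09,0.02,0,0,-6,1,0.014,-0.125,0.02,0,0,-8,1,0.018,-0.16,0.02,0,0,-10,1,0.022,-0.195,0.02,0,0,-12,1,0.026,-0.23,0.02,0,0,-14,1,0.03,-0.265,0.02,0,0,-16,1,0.034,-0.3,0.02,0,0,-18,1,0.038,-0.335,0.02,0,0,-20,1,0.042,-0.37,0.02,0,0,-22,1,0.046,-0.405,0.02,0,0,-24])

```text
clock: 42.43
eef_pos: [563.2, -173.5, 214.6]
tcp_rot: [0.139, 0.99, 0.001, -0.004]
force: [1.0, 0.2, 0.3]
grip_width: 1.001
```

step_arm(targets=[1,0.004,-0.03,0,0,0,-4,1,0.008,-0.06,0,0,0,-8,1,0.012,-0.09,0,0,0,-12,1,0.016,-0.12,0,0,0,-15,1,0.02,-0.145,0,0,0,-18,1,0.023,-0.165,-0.01,0,0,-21,1,0.024,-0.172,-0.03,0,0,-22,1,0.024,-0.172,-0.04,0,0,-22,1,0.024,-0.172,-0.04,0,0,-22])

```text
clock: 43.18
eef_pos: [585.9, -342.4, 171.2]
tcp_rot: [0.325, 0.946, 0.003, -0.007]
force: [-0.5, 0.3, -1.1]
grip_width: 0.999
```

```bash
python3 look.py a29; python3 - <<'E'
from h import *
cv2.imwrite('pics/t29.png',env.camera('top'))
for f,n in (('pics/top0.png','top'),('pics/side0.png','side'),('pics/t29.png','top'),('pics/t22.png','top')):
    im=cv2.imread(f);h=cv2.cvtColor(im,cv2.COLOR_BGR2HSV)
    m=((h[...,0]>=8)&(h[...,0]<=16)&(h[...,1]>120)&(h[...,2]>70)).astype(np.uint8)
    k,_,s,c=cv2.connectedComponentsWithStats(m)
    print(f,[(int(a[4]),b.round(0).tolist(),atz(cam(n),b,9).round(0).tolist()[:2]) for a,b in zip(s[1:],c[1:]) if 12<a[4]<400])
E
```

```text
43.1833 [ 585.9 -342.4  171.2] [ 0.3249  0.9457  0.0027 -0.0068] [-0.5  0.3 -1.1] 0.999 [-0.7   0.37  1.51  0.    1.27 -1.6 ]
pics/top0.png [(15, [420.0, 49.0], [1047.0, -333.0]), (300, [395.0, 120.0], [837.0, -255.0]), (16, [22.0, 208.0], [593.0, 703.0]), (59, [432.0, 210.0], [593.0, -345.0]), (62, [204.0, 230.0], [538.0, 241.0]), (62, [200.0, 241.0], [509.0, 250.0]), (64, [201.0, 252.0], [482.0, 246.0]), (60, [211.0, 251.0], [484.0, 221.0]), (37, [5.0, 254.0], [476.0, 731.0]), (122, [9.0, 272.0], [431.0, 717.0]), (13, [12.0, 262.0], [457.0, 712.0]), (17, [587.0, 396.0], [135.0, -701.0])]
pics/side0.png [(295, [349.0, 139.0], [916.0, 302.0]), (108, [168.0, 151.0], [406.0, 480.0]), (151, [134.0, 156.0], [316.0, 493.0]), (95, [222.0, 169.0], [508.0, 292.0]), (35, [238.0, 166.0], [551.0, 290.0]), (185, [393.0, 311.0], [593.0, -343.0]), (31, [516.0, 370.0], [676.0, -518.0]), (15, [503.0, 384.0], [641.0, -525.0])]
pics/t29.png [(357, [397.0, 121.0], [834.0, -259.0]), (13, [569.0, 147.0], [764.0, -722.0]), (16, [2.0, 174.0], [680.0, 765.0]), (16, [2.0, 190.0], [639.0, 761.0]), (26, [3.0, 
[... 694 characters left out ...]
0], [835.0, -258.0]), (19, [3.0, 175.0], [679.0, 762.0]), (20, [4.0, 200.0], [612.0, 752.0]), (17, [9.0, 205.0], [600.0, 736.0]), (315, [12.0, 223.0], [554.0, 725.0]), (59, [432.0, 210.0], [593.0, -345.0]), (27, [3.0, 243.0], [505.0, 740.0]), (193, [7.0, 262.0], [457.0, 725.0]), (13, [20.0, 245.0], [498.0, 698.0]), (28, [18.0, 259.0], [464.0, 699.0]), (53, [443.0, 255.0], [475.0, -366.0]), (15, [585.0, 257.0], [473.0, -732.0]), (23, [11.0, 257.0], [469.0, 717.0]), (171, [433.0, 271.0], [435.0, -340.0]), (13, [584.0, 266.0], [450.0, -728.0]), (21, [576.0, 265.0], [450.0, -707.0]), (16, [588.0, 280.0], [413.0, -734.0]), (40, [583.0, 330.0], [290.0, -709.0]), (30, [2.0, 391.0], [155.0, 698.0])]
```

View pics/a29w.png

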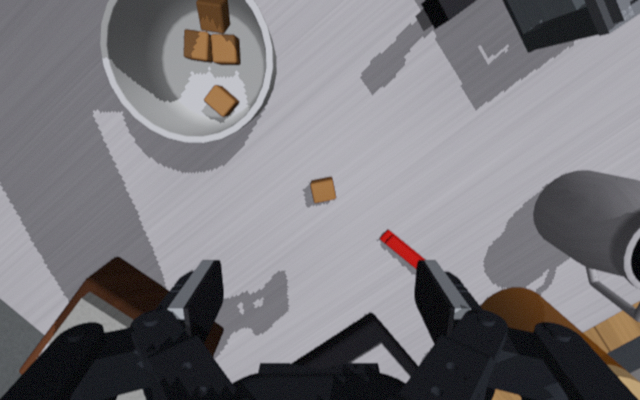

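View pics/t29.png

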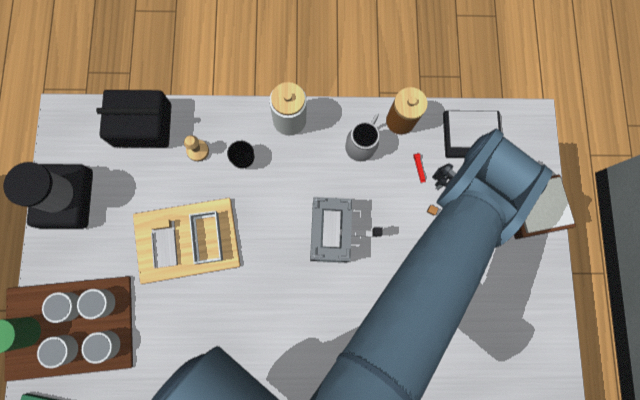

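View pics/a29side.png

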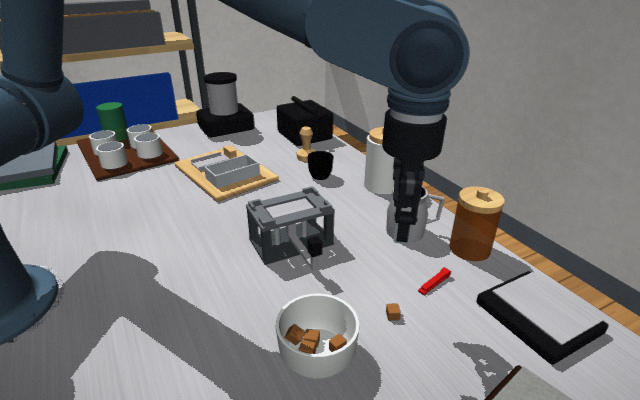

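```bash
python3 - <<'E'
from h import *
im=cv2.imread('pics/a29w.png');crop(im,295,165,350,215,12,'pics/a29c.png')
E
```

```text
(no output)
```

View pics/a29c.png

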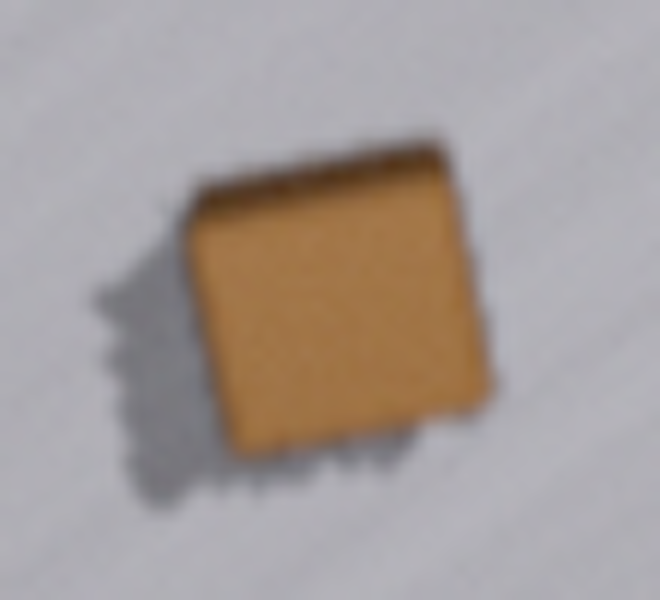

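```bash
python3 - <<'E'
from h import *
st=np.load('a29.npy',allow_pickle=True).item();w=cam('wrist',st)
P=np.array([atz(w,(295+a/12,165+b/12),18) for a,b in [(193,222),(447,170),(492,405),(237,460)]])
print(P.round(1),P.mean(0).round(1))
for i in range(4): v=P[(i+1)%4]-P[i];print(np.linalg.norm(v).round(1),np.degrees(np.arctan2(v[1],v[0])).round(1))
y=R.from_quat(st['tcp_rot']).as_matrix()[:,1];print('tool y',np.degrees(np.arctan2(y[1],y[0])), R.from_quat(st['tcp_rot']).as_matrix()[:,2])
p,e=tri([(cam('top'),(432.3,210)),(cam('side'),(393,311))]);print(p,e)
# pot rim
r=np.array([atz(w,u,66) for u in [(272,60),(103,60),(195,140),(257,110),(120,105)]])
from scipy.optimize import least_squares
print(least_squares(lambda c:np.hypot(*(r[:,:2]-c).T)-60,[445,-350]).x)
E
```

```text
[[ 579.6 -347.6   18. ]
 [ 588.3 -329.6   18. ]
 [ 605.5 -338.3   18. ]
 [ 596.8 -356.8   18. ]] [ 592.5 -343.    18. ]
20.0 63.9
19.2 -26.7
20.5 -115.2
19.5 151.9
tool y 52.07842219151199 [-0.01104839  0.00946431 -0.99989417]
[ 591.88057151 -343.87230872   10.69932315] [np.float64(0.061383592249469224), np.float64(0.0968847925808191)]
[ 444.99163576 -350.76821813]
```

step_arm(targets=[0.2,0.0065,-0.001,-0.02,-0.5,-0.6,6,0.2,0.0065,-0.001,-0.05,-0.5,-0.6,12,0.2,0.0065,-0.001,-0.08,-0.5,-0.6,12,0.2,0.0065,-0.001,-0.105,-0.5,-0.6,12,0.2,0.0065,-0.001,-0.125,-0.5,-0.6,12,0.2,0.0065,-0.001,-0.14,-0.5,-0.6,12,0.2,0.0065,-0.001,-0.15,-0.5,-0.6,12,0.2,0.0065,-0.001,-0.158,-0.5,-0.6,12,0.2,0.0065,-0.001,-0.163,-0.5,-0.6,12,0.2,0.0065,-0.001,-0.165,-0.5,-0.6,12,0.2,0.0065,-0.001,-0.165,-0.5,-0.6,12])

```text
clock: 44.25
eef_pos: [595.3, -345.5, 13.0]
tcp_rot: [0.224, 0.975, -0.002, 0.005]
force: [0.1, -0.1, -0.1]
grip_width: 0.598
```

```bash
python3 look.py a30
```

```text
44.25 [ 595.3 -345.5   13. ] [ 0.2242  0.9745 -0.0021  0.0048] [ 0.1 -0.1 -0.1] 0.598 [-0.69  0.58  1.55  0.    1.   -1.81]
```

View pics/a30w.png

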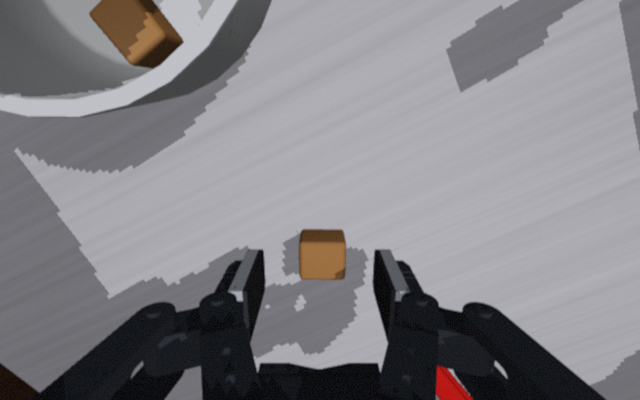

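step_arm(targets=[0.2,0,0,0,0,0,0,0.2,0,0,0,0,0,0,0.2,0,0,0,0,0,0])

```text
clock: 44.6
eef_pos: [595.1, -345.5, 13.0]
tcp_rot: [0.224, 0.975, -0.002, 0.005]
force: [0.4, -0.8, 0.9]
grip_width: 0.6
```

```bash
python3 look.py a31; python3 - <<'E'
from h import *
st=np.load('a31.npy',allow_pickle=True).item();w=cam('wrist',st);Rm=R.from_quat(st['tcp_rot']).as_matrix();print(Rm[:,2])
p=np.array([atz(w,u,18) for u in [(300,237),(345,237),(346,279),(300,279)]]);print(p.round(1),p.mean(0),(Rm.T@(p.mean(0)-st['eef_pos'])).round(1))
E
```

```text
44.6 [ 595.1 -345.5   13. ] [ 0.2243  0.9745 -0.0021  0.0047] [ 0.4 -0.8  0.9] 0.6 [-0.69  0.58  1.55  0.    1.   -1.81]
[ 0.0082832  -0.00622165 -0.99994634]
[[ 576.6 -346.9   18. ]
 [ 585.5 -328.5   18. ]
 [ 605.4 -337.1   18. ]
 [ 595.9 -356.7   18. ]] [ 590.86149953 -342.30752033   18.        ] [ 5.2  1.  -5. ]
```

step_arm(targets=[0.2,-0.0035,0.0025,-0.003,0,0,0,0.2,-0.0035,0.0025,-0.006,0,0,0,0.2,-0.0035,0.0025,-0.008,0,0,0,0.2,-0.0035,0.0025,-0.008,0,0,0])

```text
clock: 45.03
eef_pos: [590.8, -342.3, 3.5]
tcp_rot: [0.224, 0.975, -0.002, 0.004]
force: [0.4, 0.3, -1.1]
grip_width: 0.604
```

step_arm(targets=[0,0,0,0,0,0,0,-0.3,0,0,0,0,0,0,-1,0,0,0,0,0,0,-1,0,0,0,0,0,0,-1,0,0,0,0,0,0,-1,0,0,0,0,0,0,-1,0,0,0,0,0,0], squeeze=30)

```text
clock: 45.62
eef_pos: [591.6, -342.9, 4.7]
tcp_rot: [0.224, 0.975, -0.002, 0.005]
force: [0.9, 0.5, 1.6]
grip_width: 0.25
```

step_arm(targets=[-1,0,0,0.02,0,0,0,-1,0,0,0.045,0,0,0,-1,0,0,0.075,0,0,0,-1,0,0,0.105,0,0,0,-1,0,0,0.13,0,0,0,-1,0,0,0.13,0,0,0])

```text
clock: 46.12
eef_pos: [594.3, -345.0, 141.7]
tcp_rot: [0.224, 0.975, -0.004, 0.009]
force: [1.2, -0.4, 0.6]
grip_width: 0.248
```

```bash
python3 look.py a32 300 180 480 320 4.4
```

```text
46.1167 [ 594.3 -345.   141.7] [ 0.2241  0.9745 -0.0044  0.0094] [ 1.2 -0.4  0.6] 0.248 [-0.69  0.4   1.53  0.    1.19 -1.81]
```

View pics/a32w.png

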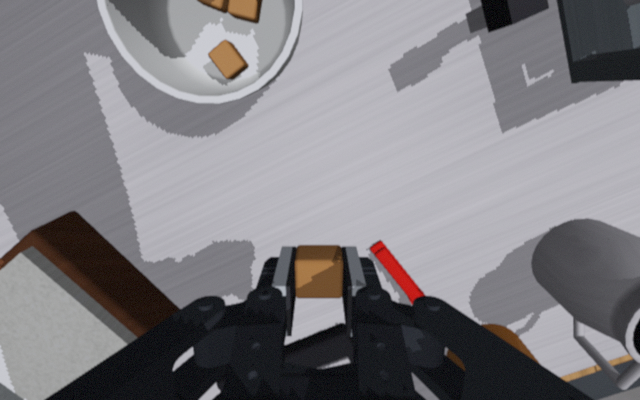

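step_arm(targets=[-1,-0.01,-0.001,0,0,0,0,-1,-0.03,-0.004,0,0,0,0,-1,-0.055,-0.007,0,0,0,0,-1,-0.08,-0.01,0,0,0,0,-1,-0.105,-0.013,0,0,0,0,-1,-0.13,-0.016,0,0,0,0,-1,-0.145,-0.017,0,0,0,0,-1,-0.152,-0.017,0,0,0,0,-1,-0.152,-0.017,0,0,0,0,-1,-0.152,-0.017,-0.02,0,0,0,-1,-0.152,-0.017,-0.04,0,0,0,-1,-0.152,-0.017,-0.04,0,0,0])

```text
clock: 47.22
eef_pos: [437.8, -357.1, 90.0]
tcp_rot: [0.224, 0.975, 0.001, 0.001]
force: [0.1, 0.8, -1.1]
grip_width: 0.245
```

```bash
python3 look.py a33 240 220 400 380 4
```

```text
47.2167 [ 437.8 -357.1   90. ] [2.240e-01 9.746e-01 7.000e-04 1.100e-03] [ 0.1  0.8 -1.1] 0.245 [-0.89  0.22  1.87  0.    1.05 -2.01]
```

View pics/a33w.png

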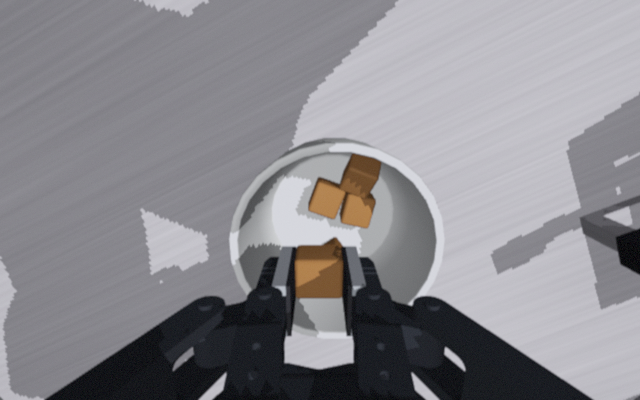

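View pics/a33s.png

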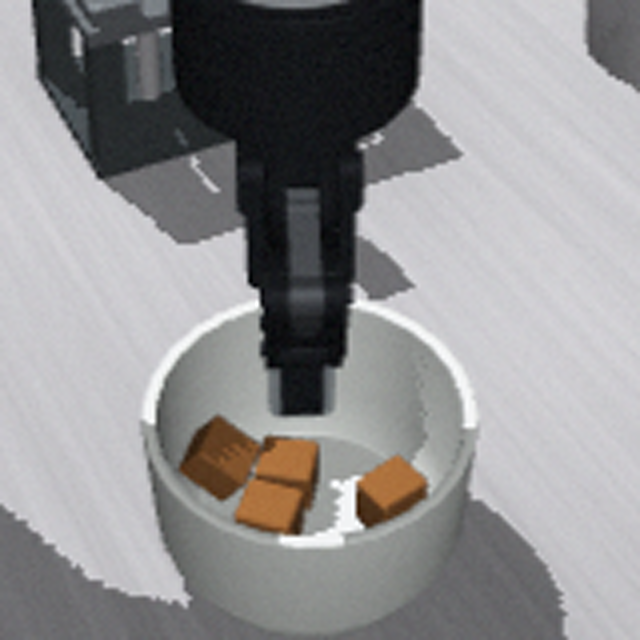

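step_arm(targets=[-1,0,0,-0.015,0,0,0,-1,0,0,-0.028,0,0,0,-1,0,0,-0.036,0,0,0,-1,0,0,-0.04,0,0,0,-1,0,0,-0.04,0,0,0,-0.3,0,0,-0.04,0,0,0,-0.1,0,0,-0.04,0,0,0,-0.1,0,0,-0.04,0,0,0,-0.1,0,0,-0.03,0,0,0,-0.1,0,0,0,0,0,0,-0.1,0,0,0.03,0,0,0,-0.1,0,0,0.06,0,0,0])

```text
clock: 48.32
eef_pos: [439.3, -359.6, 156.5]
tcp_rot: [0.224, 0.975, -0.002, 0.004]
force: [0.3, -0.5, 0.6]
grip_width: 0.446
```

step_arm(targets=[0,0,0,0.03,0,0,0,0,0,0,0.06,0,0,0,0,0,0.035,0.09,0,0,0,0,0,0.07,0.1,0,0,0,0,0,0.105,0.1,0,0,0,0,0,0.14,0.1,0,0,0,0,0,0.175,0.1,0,0,0,0,0,0.21,0.1,0,0,0,0,0,0.245,0.1,0,0,0,0,0,0.28,0.1,0,0,0,0,0,0.315,0.1,0,0,0,0,0,0.35,0.1,0,0])

```text
validation failed for argument at $.ta...
```

```bash
python3 look.py a34 240 220 400 380 4;python3 - <<'E'
from h import *
cv2.imwrite('pics/t34.png',env.camera('top'))
E
```

```text
48.3167 [ 439.3 -359.6  156.5] [ 0.2242  0.9745 -0.002   0.0044] [ 0.3 -0.5  0.6] 0.446 [-0.89  0.13  1.84  0.    1.17 -2.01]
```

View pics/a34s.png

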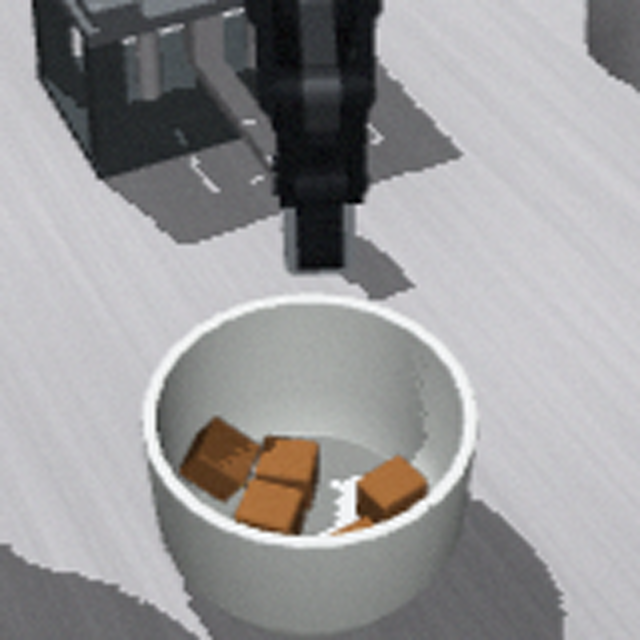

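View pics/t34.png

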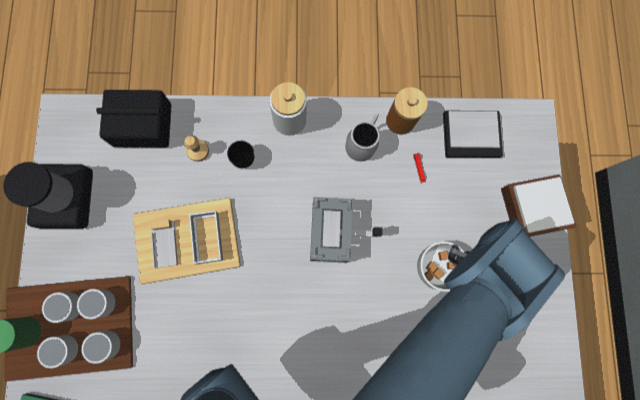

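View pics/a34side.png

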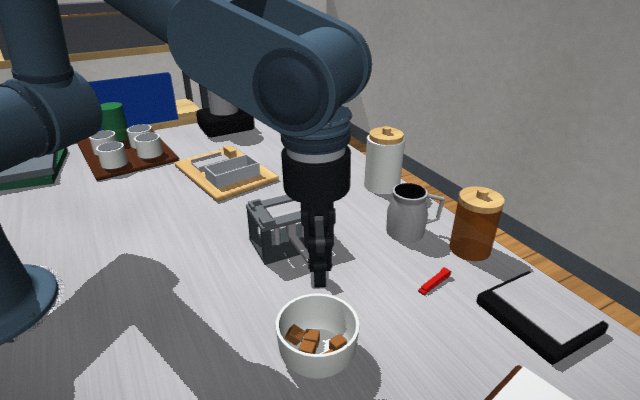

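View pics/a34w.png

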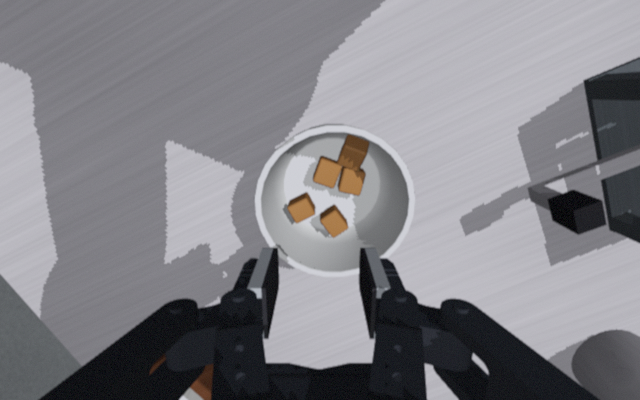

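step_arm(targets=[0,0,0,0.03,0,0,0,0,0,0.02,0.06,0,0,3,0,0,0.05,0.09,0,0,6,0,0,0.08,0.12,0,0,9,0,0,0.11,0.15,0,0,12,0,0,0.14,0.17,0,0,15,0,0,0.17,0.19,0,0,18,0,0,0.2,0.2,0,0,21,0,0,0.23,0.2,0,0,24,0,0,0.26,0.2,0,0,26,0,0,0.26,0.2,0,0,26,0,0,0.26,0.2,0,0,26])

```text
clock: 49.47
eef_pos: [439.1, -98.6, 353.9]
tcp_rot: [-0.002, 1.0, -0.001, 0.004]
force: [0.8, -0.5, -0.4]
grip_width: 0.5
```

```bash
python3 look.py a35 230 130 370 290 4;python3 - <<'E'
from h import *
cv2.imwrite('pics/t35.png',env.camera('top'))
E
```

```text
49.4667 [439.1 -98.6 353.9] [-1.9e-03  1.0e+00 -8.0e-04  4.2e-03] [ 0.8 -0.5 -0.4] 0.5 [-0.48 -0.33  1.89  0.    1.57 -2.05]
```

View pics/a35w.png

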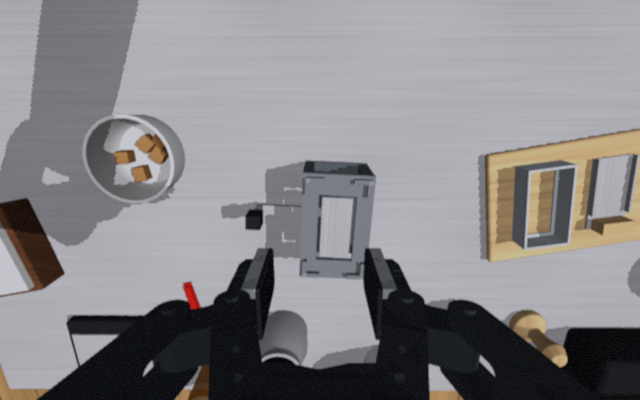

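View pics/t35.png

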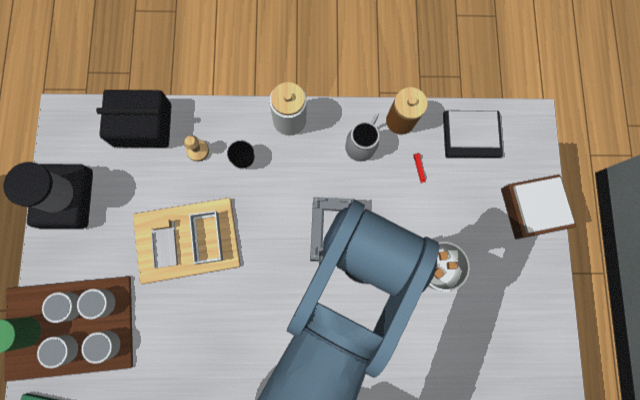

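View pics/a35s.png

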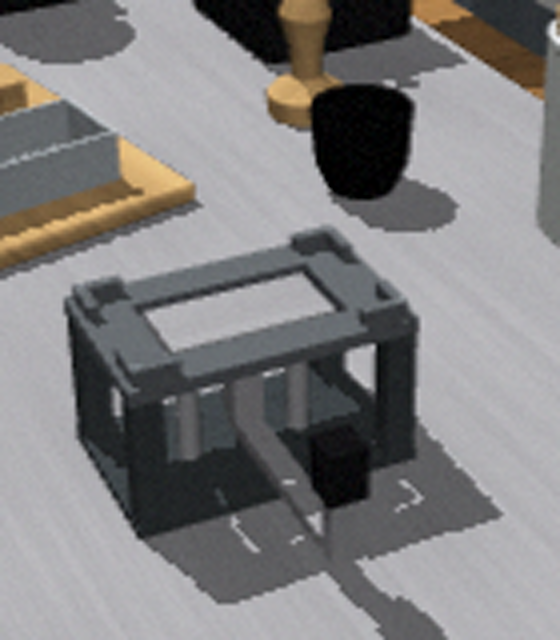

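```bash
python3 - <<'E'
from h import *
a=cv2.imread('pics/side0.png');b=cv2.imread('pics/a35side.png')
for n,(x0,y0,x1,y1) in {'handle':(300,232,330,262),'cup':(305,150,335,182),'tamper':(296,125,316,162),'clip':(415,262,455,296),'pitcher':(386,182,440,240)}.items():
    t=a[y0:y1,x0:x1];s=b[y0-8:y1+8,x0-8:x1+8];r=cv2.matchTemplate(s,t,cv2.TM_CCOEFF_NORMED);_,v,_,l=cv2.minMaxLoc(r);print(n,round(v,3),l[0]-8,l[1]-8)
# ring, base in board frame from wrist a28 / a35
st=np.load('a35.npy',allow_pickle=True).item();w=cam('wrist',st)
t=cam('top')
bc=np.array([512.7,286]);an=np.radians(9)
def loc(p): d=p[:2]-bc;return np.round([np.cos(an)*d[0]+np.sin(an)*d[1],-np.sin(an)*d[0]+np.cos(an)*d[1]],0)
print('ring',loc(atz(t,(205,238),48)),'base',loc(atz(t,(165.5,245),22)))
im=cv2.imread('pics/t35.png');crop(im,125,190,250,290,5,'pics/t35c.png')
crop(cv2.imread('pics/a35side.png'),170,130,290,205,6,'pics/s35b.png');crop(cv2.imread('pics/a35w.png'),70,100,200,215,5,'pics/w35p.png')
E
```

```text
handle 0.993 0 0
cup 0.999 0 0
tamper 0.998 0 0
clip 0.999 0 0
pitcher 0.998 0 0
ring [ -8. -55.] base [-7. 48.]
```

View pics/t35c.png

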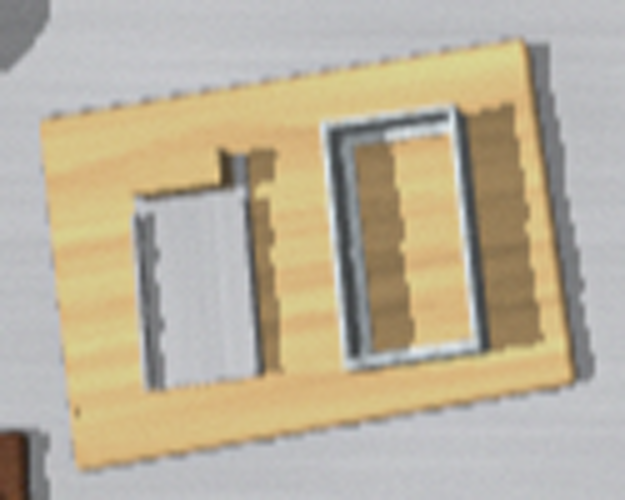

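View pics/s35b.png

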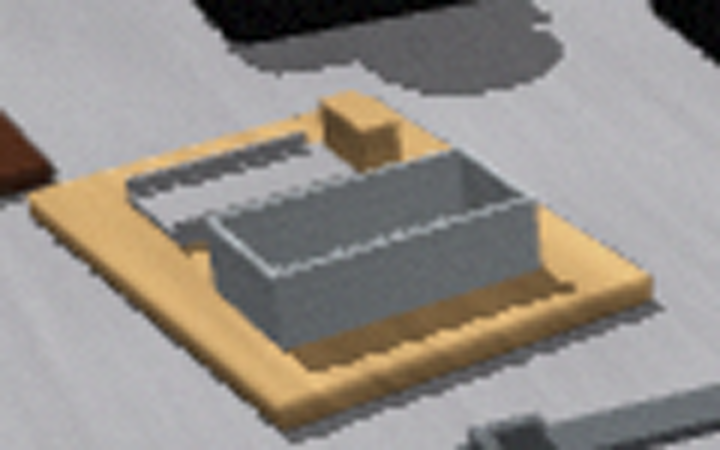

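View pics/w35p.png

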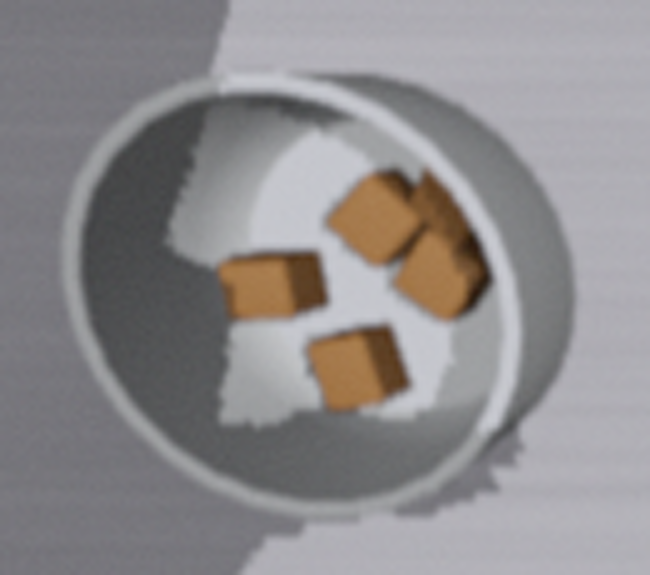

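```bash
python3 - <<'E'
from h import *
s=cam('side');t=cam('top')
for p in [(790,-165),(800,-190),(820,-150),(780,150),(790,280),(700,450),(770,-260),(860,-280),(820,-430),(300,-200),(300,0),(350,200)]: print(p,proj(s,[*p,9]).round(0),proj(t,[*p,9]).round(0))
crop(cv2.imread('pics/a35side.png'),290,110,520,270,3.4,'pics/s35r.png')
E
```

```text
(790, -165) [416. 225.] [362. 137.]
(800, -190) [428. 230.] [371. 133.]
(820, -150) [423. 218.] [356. 126.]
(780, 150) [337. 168.] [243. 139.]
(790, 280) [317. 150.] [194. 135.]
(700, 450) [265. 136.] [126. 168.]
(770, -260) [440. 252.] [398. 144.]
(860, -280) [481. 244.] [404. 112.]
(820, -430) [531. 297.] [460. 127.]
(300, -200) [193. 318.] [380. 326.]
(300, 0) [166. 251.] [299. 327.]
(350, 200) [170. 199.] [218. 306.]
```

View pics/s35r.png

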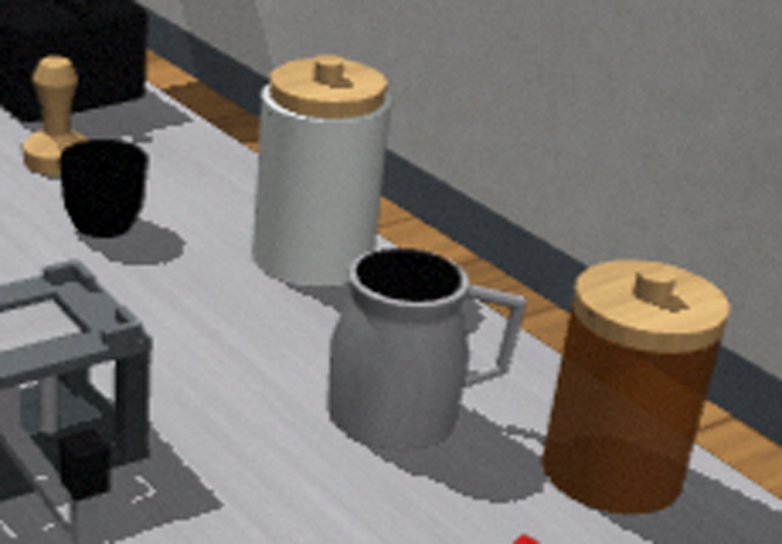

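step_arm(targets=[0,0.03,-0.01,0,0,0,0,0,0.065,-0.02,0,0,0,0,0,0.1,-0.03,0,0,0,0,0,0.135,-0.04,0,0,0,0,0,0.17,-0.05,0,0,0,0,0,0.205,-0.06,0,0,0,0,0,0.235,-0.06,0,0,0,0,0,0.25,-0.06,0,0,0,0,0,0.25,-0.06,0,0,0,0,0,0.25,-0.06,0,0,0,0])

```text
clock: 50.45
eef_pos: [689.3, -161.0, 352.9]
tcp_rot: [-0.0, 1.0, -0.001, 0.003]
force: [-0.4, 0.1, -0.2]
grip_width: 0.498
```

```bash
python3 look.py a36;python3 - <<'E'
from h import *
cv2.imwrite('pics/t36.png',env.camera('top'))
E
```

```text
50.45 [ 689.3 -161.   352.9] [-0.0e+00  1.0e+00 -5.0e-04  3.5e-03] [-0.4  0.1 -0.2] 0.498 [-0.39  0.31  1.26  0.    1.56 -1.96]
```

View pics/a36w.png

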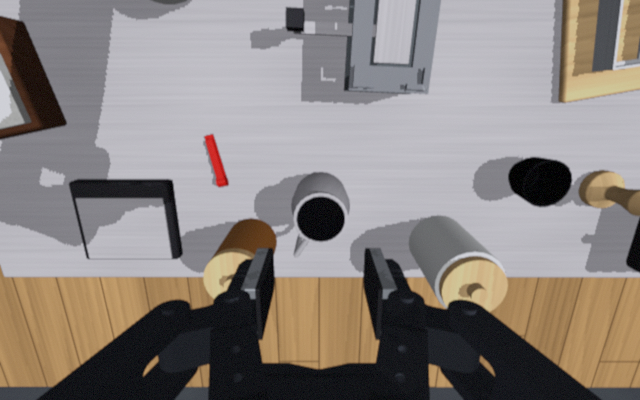

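View pics/t36.png

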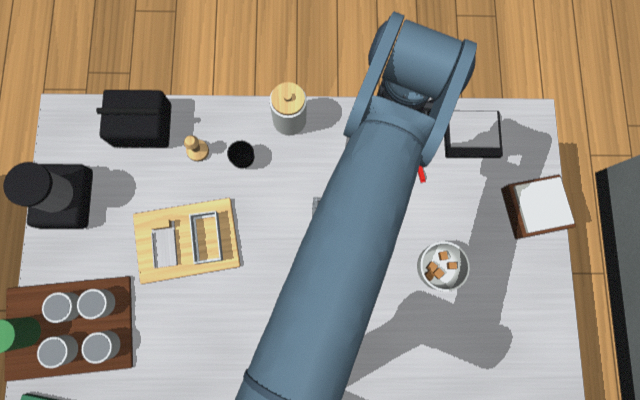

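No more strays behind the pitcher or jars. The gripper is well clear and touching nothing, so I'm handing in.

```bash
python3 -c "
from station import env
print(env.state()['force'],abs(env.state()['qd']).max()); print(env.sign_off())"
```

```text
[-0.19328024  0.27387507  0.56028794] 0.01087745548224757
the job is handed in; nothing more can be done
None
```

I finished the task and handed it in at about 50 s of the 210 s allowed. No verdict was reported.

**What I did:** I set the tin on the stand, within about 1 mm of centre by the wrist camera. I lifted the handle fully, took the base by its oak block and tipped it 30° over the pot. All four lumps slid in and none missed. I laid the base on the board, pushed the handle down to its stop, laid the ring beside the base, then dropped the one stray into the pot.

**Last checks:**
- **Lumps:** five are visible in the pot, which is four from the tin plus the stray. I found no other strays in the side, top or wrist views. The pot is upright.
- **Ring and base:** both lie flat and right way up on the board. Relative to its centre they are at about (-8, -55) mm and (-7, 48) mm.
- **Handle, cup, tamper, clip and pitcher:** all match the first side picture with no pixel shift.
- **Robot:** it stood clear with the wrist force near zero.

**What disagreed:**
- The wrist and top cameras differed by 2–4 mm on the positions of the tin and stand. I went mainly by the wrist camera.
- The arm stopped about 7 mm higher than I meant, and 3–4 mm to one side, on the way down to the stray. I corrected it before gripping.
- One move call was malformed and was refused, so nothing moved.

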